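Isolate, load and restart the pot steriliser

TASK

Load the washed terracotta pots into the steriliser: first switch its isolator off by throwing the lever over away from the robot, and only then pull the drawer fully out. Stand every small terracotta pot upright, mouth up, on the drawer's floor, push the drawer fully shut, and last of all throw the lever back towards the robot to switch it on. The drawer must never be open while the lever is not at off; leave everything else on the bench where it is.

Things in the scene. Friction and masses are not known exactly. Their poses are not given: they have to be found in the camera images.
- pot1: a small straight-sided terracotta plant pot, mouth up, 54 mm outside diameter, 44 mm high, about 110 g; origin at the centre of its underside, z up. Three or all of these four pots are on the bench, any other is absent (no pose at the start)
- pot2: a small straight-sided terracotta plant pot, mouth up, 54 mm outside diameter, 44 mm high, about 110 g; origin at the centre of its underside, z up. Three or all of these four pots are on the bench, any other is absent (no pose at the start)
- pot3: a small straight-sided terracotta plant pot, mouth up, 54 mm outside diameter, 44 mm high, about 110 g; origin at the centre of its underside, z up. Three or all of these four pots are on the bench, any other is absent (no pose at the start)
- pot4: a small straight-sided terracotta plant pot, mouth up, 54 mm outside diameter, 44 mm high, about 110 g; origin at the centre of its underside, z up. Three or all of these four pots are on the bench, any other is absent (no pose at the start)
- steriliser: white pot steriliser, fixed on the bench: a metal case 240 mm deep with the drawer panel (x), 300 mm wide (y), 115 mm high, with one drawer filling its front; origin at the centre of its underside, its x axis points from the drawer front to the back, so the drawer comes out along -x, towards the robot
- drawer (a joint): travel of the steriliser's drawer in m: 0 = shut, panel against the case, 0.15 = pulled fully out. It runs stiffly (about 2 N) and stays where it is left
- drawer_floor (a point): moves with the drawer: centre of its inner floor's upper surface, 18 mm above the bench; axes as the steriliser's. Inside 196 mm (x) by 262 mm (y); walls stand 36 mm above the floor, the front panel 90 mm (its inner side 104 mm to -x of here, 15 mm thick). Fully out, the drawer is free from above from its front to 46 mm to +x of here; the case covers the rest
- drawer_handle (a point): moves with the drawer: middle of its horizontal bar handle, 84 mm above the bench. The bar is 12 mm thick, 120 mm long along the steriliser's y, its centreline 42 mm in front of the panel (36 mm clear gap between bar and panel), joined to the panel at its two ends; open from above, so closed fingertips fit behind it
- isolator: grey isolator switch box, fixed on the bench at the left or the right of the steriliser (the white planter stands at the other side): 100 mm (x) by 80 mm (y) by 55 mm high; origin at the centre of its underside; its x axis points roughly away from the robot
- lever (a joint): angle of the isolator's upright toggle lever in rad: -0.5 = ON (leans to the box's -x, towards the robot), +0.5 = OFF (leans to the box's +x, away from the robot), 0 = upright. Heavy lever (350 g): about 1.5 N at the tip moves it off its stop; once past upright it falls over to the other stop and stays
- lever_tip (a point): the tip of the lever, 95 mm from its pivot, moves with it; lever 14 mm thick with a black grip up to 26 mm thick over its last 40 mm
- lever_pivot (a point): pivot of the lever, 50 mm above the bench on the isolator's centre; hinge axis along the isolator's y
- planter: white ceramic planter, empty, 110 mm wide at the rim and 100 mm high; origin at the centre of its underside; to be left alone
- mug: tin mug, 80 mm wide, 80 mm high, handle at its +y reaching 66 mm from the axis; origin at the centre of its underside; to be left alone
- dibber: brown wooden dibber lying along its x, from -112 mm (cross handle 94 mm long along y) to +120 mm (point), 26 mm thick; origin on the bench; to be left alone
- rake: yellow plastic hand rake lying along its x, from -120 mm (handle end) to +109 mm (three tines, 75 mm wide), 25 mm high; origin on the bench; to be left alone
- seed_tray: green plastic seed tray, 190 mm (x) by 130 mm (y), 45 mm high, six cells; origin at the centre of its underside; to be left alone
- spray_bottle: clear plastic bottle, 66 mm wide, 170 mm high; origin at the centre of its underside; to be left alone
- twine_spool: empty wooden spool, 70 mm wide, 64 mm high; origin at the centre of its underside; to be left alone
- scrub_brush: scrubbing brush, 130 mm (x) by 50 mm (y), 38 mm high; origin at the centre of its underside; to be left alone

How it is judged:
By the outcome, as a careful person would: the job done as asked, in the order asked, and still so for the second after the job is handed in, with the robot touching nothing.
Of pot1, pot2, pot3, pot4 only 3 to 4 are there at a start; the rules pass over those that are not, and their reading is None.
At some moment in a run one of pot1, pot2, pot3, pot4 may be knocked a few centimetres aside while the robot is not near it.
It also fails if it takes over 192 s, if anything falls off the work surface, if the arm or the gripper's body presses on something with over 40 N, if the wrist force passes 120 N, or if a joint passes its speed limit or range.

ROBOT

A 6-joint arm with a two-finger parallel gripper is mounted at the origin on the work surface. World frame = base frame: x ahead of the robot, y to its left, z up, the work surface at z = 0. Lengths are in mm, angles in rad, forces in N, time in s.
With the tool pointing down it reaches from about 325 to 775 mm from the base axis. Payload 5.5 kg.
Tool frame: the origin (TCP) lies midway between the tips of the shut fingers; the grasp point (between the pads) lies env.tcp_to_grasp behind it (env.tcp_to_grasp is the distance from the TCP to the grasp point, in mm); z points along the fingers, x is the direction in which the jaws open and shut, and the axes are right-handed (so a half turn about z gives the same grasp; the last joint's range is limited). The gripper opens to 88 mm and grips with 3 to 60 N. Pads are 20 mm wide; open, the fingers measure 115 mm over their backs; the gripper's body (75 mm by 178 mm) begins 61 mm behind the grasp point.
Start: joints at [-1.283, 0.091, 1.231, -0, 1.82, -0.057], TCP at [202.805, -564.7, 222.631] pointing down, gripper open.
Joint ranges: [-2.87, 2.87], [-0.86, 2.18], [0.17, 2.46], [-1.51, 4.65], [0.06, 2.69], [-2.65, 2.65]. Speed limits (rad/s): [2.57, 2.57, 3.01, 3.14, 3.14, 3.14].

INTERFACE

Orientations are given as a unit quaternion [x, y, z, w].
In Python, from bench import env, capture gives the robot as it stands. The module is installed in compiled form; this text tells all that it offers.
- The arm moves only by the tool arm_command, never from a script. Its argument "commands" is a list of rows, each an object with "rot": the turn, a rotation vector about the tool's x, y, z in degrees, a list of three; "dp": the shift along the tool's x, y, z in m, a list of three; "hand": the finger opening in m, from 0 to 0.0878. A call has 1 to 5 rows; each row shifts and turns the commanded pose from where the row before left it, along the tool's axes as they then stand; what a row does not reach is not made up. A row lasts 1/12 s, in which the tool goes at most 41.7 mm and 7.16 degrees, less where a joint would pass 70% of its speed; a pose out of reach is approached as far as the arm can. A call with a gripper value outside its range is refused whole. The fingers move at their own pace and stop on an object; the grip force is fixed at half the most. Time passes only in rows, so rows that do not move let the fingers close. It gives the time, the measured TCP pose, the force and the opening at its end, in the units of the state.
- env.read_state(): the state, without advancing time (a new reading comes with each control period).
- capture(name): name is "scene" or "top"; returns a dict with "frame" (384x512x3 uint8, red, green, blue), "fx", "fy", "cx", "cy" (pixels), "extrinsics" (4x4, takes a point from world to camera coordinates). Camera axes: x right, y down, z forward; pixel columns grow to the right and rows downward; lengths in mm; the calibration is good to about 2 mm. A picture is of the moment at which its call begins. There is no depth.
- env.hand_in(): hands the job in, once; it reports no verdict.
The state is a dict: "clock": time; "joint_positions": joint angles; "qvel": joint speeds; "joint_efforts": joint torques, N m; "tcp_pos": TCP position; "orientation": TCP orientation; "wrist_force": force on the tool from outside, world axes, zero at the start; "moment": the same for the moment, N m; "grip_width": opening from 0.0 (shut) to 1.0 (fully open).
Only numpy, scipy, OpenCV 4.12 (cv2) and the standard library are available. Lean on these libraries where they do the work, as an engineer would, in place of code of your own. Each camera call takes 0.05 s, during which the arm holds its last target.

## Working session

There is one attempt and no reset: what is moved stays moved. The work goes in short steps, Python scripts to look and compute and a tool call to move; the robot and the scene stay as the last step left them, time stands still between calls to the robot, and variables do not carry over. Pictures are saved under pics/ and viewed, and the job is handed in when it is done.

Besides the shell and the picture viewer there is one more tool, called after "Emit:" as a command line: name --argument value ..., lists and objects as JSON in quotes. arm_command: Moves the arm, as the interface text tells. Its arguments: {"type":"object","properties":{"commands":{"type":"array"}},"required":["commands"]}

```bash
mkdir -p pics; python3 - <<'E'
from bench import env, capture
import cv2,json
print(env.read_state(), env.tcp_to_grasp)
for n in("scene","top"):
    c=capture(n); cv2.imwrite(f"pics/{n}0.png",cv2.resize(c["frame"][:,:,::-1],(800,600)))
    cv2.imwrite(f"pics/{n}0_raw.png",c["frame"][:,:,::-1])
    print(n,c["fx"],c["fy"],c["cx"],c["cy"],c["extrinsics"].tolist() if hasattr(c["extrinsics"],"tolist") else c["extrinsics"])
E
```

```text
{'clock': 0.0, 'joint_positions': array([-1.28270131e+00,  9.18470100e-02,  1.23186839e+00,  3.12941833e-05,
        1.81980343e+00, -5.67053067e-02]), 'qvel': array([ 0.00036364, -0.00077403,  0.00023563, -0.00066976, -0.00102004,
        0.0011669 ]), 'joint_efforts': array([ 2.26613593e-04, -4.46444821e+01, -4.06448042e+01,  6.98670815e-02,
        2.93969933e-02, -1.55699499e-04]), 'tcp_pos': array([ 202.72641785, -564.39988923,  221.52386269]), 'orientation': array([ 8.17928709e-01, -5.75318781e-01, -7.45651176e-04, -6.09732312e-04]), 'wrist_force': array([ 0.3640386 , -0.82569467, -0.87913474]), 'moment': array([-0.01743566, -0.03483364,  0.01779395]), 'grip_width': 1.0048864566525515} 18.700000000000003
scene 437.3402298770746 437.3402298770746 258.5937562763055 190.29520427047723 [[0.35083229007210065, 0.9364330160671431, 0.003148120416898812, -212.53878180729865], [0.7844410610683349, -0.29204950577939154, -0.5471373756964498, -359.37860879904633], [-0.5114380959145989, 0.19442297341982784, -0.8370369056701399, 1906.7554137404895], [0.0, 0.0, 0.0, 1.0]]
top 360.21007023402024 360.21007023402024 255.58252484176276 189.66572202185066 [[-0.010808774835123268, -0.999924653840679, -0.00581867924554518, 22.24858143276957], [-0.9809442299541463, 0.011732134695799385, -0.1939349755334171, 567.1766164211042], [0.19398862880651294, 0.003611600348675655, -0.9809971295761731, 1169.1333502993427], [0.0, 0.0, 0.0, 1.0]]
```

View pics/scene0.png

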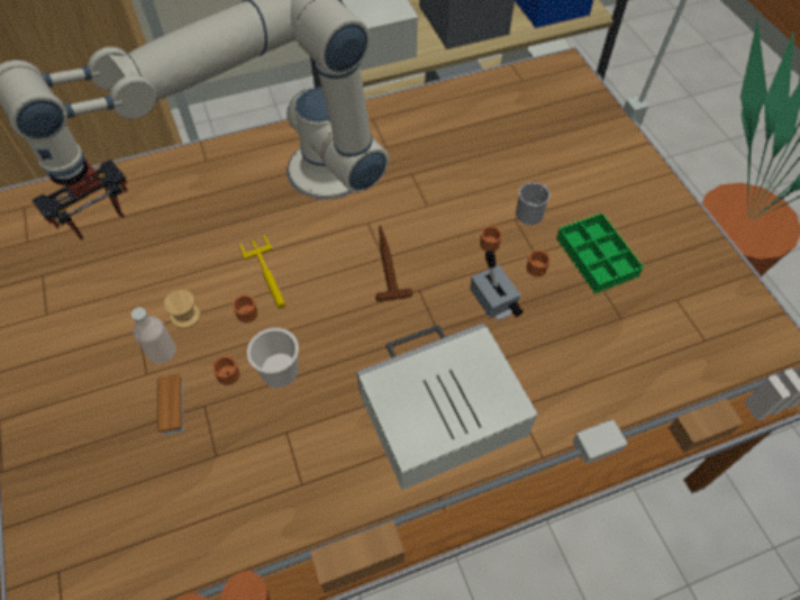

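View pics/top0.png

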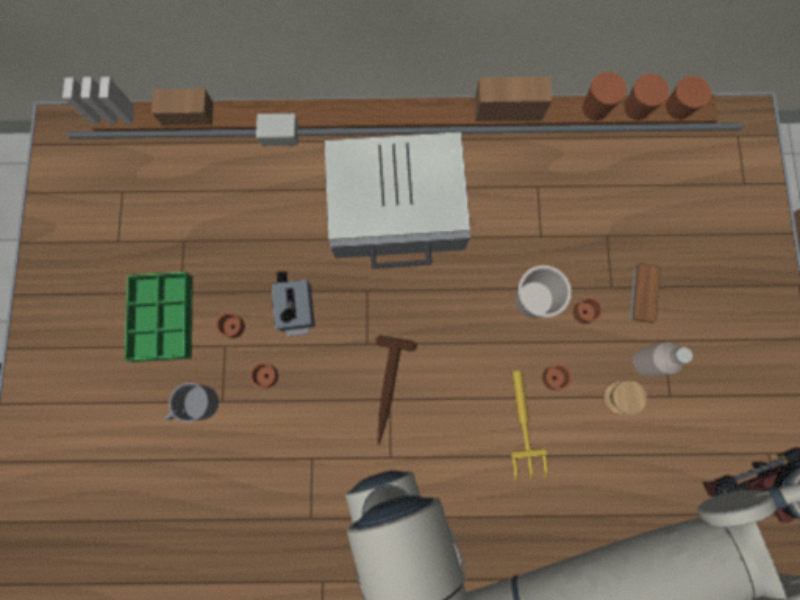

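Scene: the isolator and two pots are on the left (top view 231,325 and 265,376), the other two pots are at 587,310 and 556,377. The drawer handle is at about 402,262, and the lever leans towards the robot (ON). Next I'll measure these.

```bash
cat > h.py <<'E'
from bench import env, capture
import cv2,numpy as np
from scipy.spatial.transform import Rotation as R
def ray(c,u,v):
    E=np.array(c["extrinsics"]);d=np.array([(u-c["cx"])/c["fx"],(v-c["cy"])/c["fy"],1.])
    o=-E[:3,:3].T@E[:3,3]; return o,E[:3,:3].T@d
def onz(c,u,v,z):
    o,d=ray(c,u,v); return o+d*(z-o[2])/d[2]
def two(c1,p1,c2,p2):
    o1,d1=ray(c1,*p1);o2,d2=ray(c2,*p2)
    A=np.stack([d1,-d2],1);s=np.linalg.lstsq(A,o2-o1,rcond=None)[0]
    a=o1+s[0]*d1;b=o2+s[1]*d2;return (a+b)/2,np.linalg.norm(a-b)
def proj(c,p):
    E=np.array(c["extrinsics"]);q=E[:3,:3]@np.array(p)+E[:3,3];return c["fx"]*q[0]/q[2]+c["cx"],c["fy"]*q[1]/q[2]+c["cy"]
def blobs(f,lo,hi,amin=15):
    m=cv2.inRange(cv2.cvtColor(f,cv2.COLOR_RGB2HSV),lo,hi)
    n,l,s,ce=cv2.connectedComponentsWithStats(m)
    return [(ce[i],s[i]) for i in range(1,n) if s[i][4]>=amin]
def save(c,name,x0,y0,x1,y1,k):
    im=c["frame"][y0:y1,x0:x1,::-1]; cv2.imwrite(f"pics/{name}.png",cv2.resize(im,None,fx=k,fy=k,interpolation=cv2.INTER_CUBIC))
def pots():
    for n in("top","scene"):
        c=capture(n)
        for ce,s in blobs(c["frame"],(0,120,60),(11,255,255)):
            if 30<s[4]<500: print(n,ce.round(1),s[:],onz(c,*ce,24).round(0))
E
python3 - <<'E'
from h import *
pots()
c=capture("top")
save(c,"t1",70,130,320,290,3)
s=capture("scene"); save(s,"s1",220,140,420,320,4)
E
```

```text
top [376.2 198.2] [367 190  19  17 231] [ 538. -402.   24.]
top [146.4 207.4] [138 200  17  16 182] [515. 395.  24.]
top [257.3 219.9] [252 217  12   7  35] [468.  11.  24.]
top [250.3 233.4] [248 227   6  13  31] [422.  36.  24.]
top [168.1 239.8] [160 232  17  16 196] [404. 315.  24.]
top [356.3 241. ] [347 233  19  16 223] [ 392. -323.   24.]
top [246.9 251.8] [244 241   7  22  54] [360.  48.  24.]
scene [ 57.2 108.7] [ 55 103   7  10  32] [-200. -617.   24.]
scene [313.7 152.5] [308 145  13  16 120] [399. 312.  24.]
scene [344.2 167.6] [338 160  14  17 131] [508. 392.  24.]
scene [248.5 172. ] [244 162   9  21  65] [398.  36.  24.]
scene [254.5 187.7] [248 184  15   8  37] [474.  33.  24.]
scene [156.3 197. ] [149 189  15  17 132] [ 386. -324.   24.]
scene [144.3 236.5] [136 228  17  18 167] [ 532. -401.   24.]
scene [156.7 376. ] [142 365  30  19 293] [ 997. -467.   24.]
scene [124.2 381.7] [118 380  13   4  35] [ 979. -559.   24.]
```

View pics/t1.png

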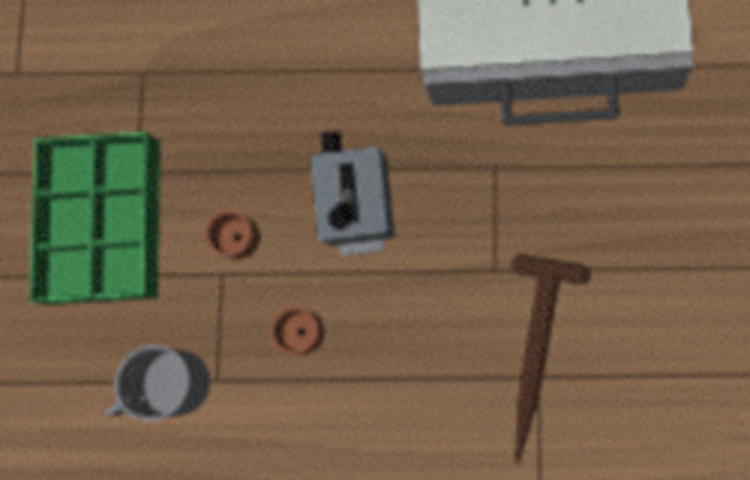

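View pics/s1.png

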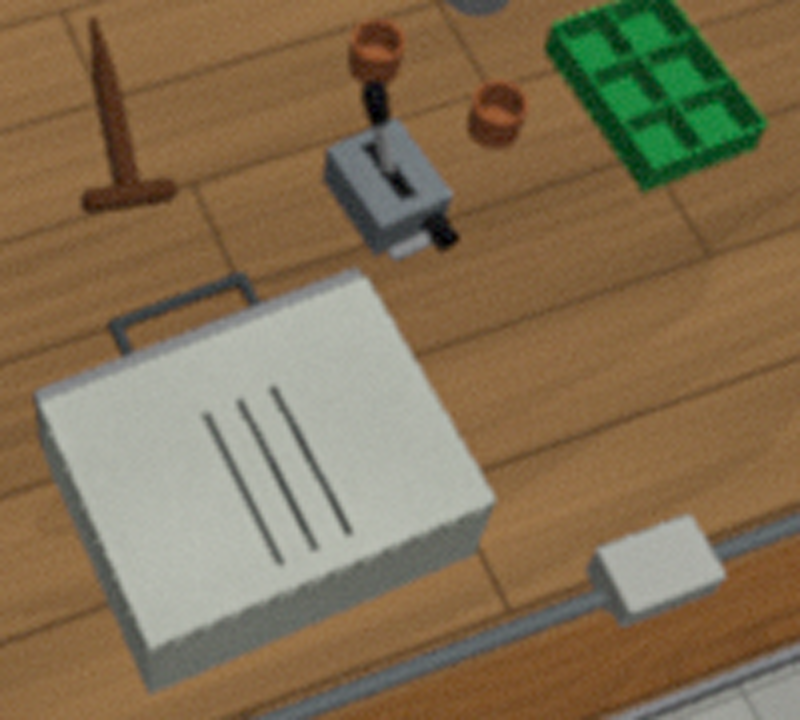

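```bash
python3 - <<'E'
from h import *
c=capture("top");s=capture("scene")
T=lambda x,y:(x/3+70-.33,y/3+130-.33); S=lambda x,y:(x/4+220-.4,y/4+140-.4)
print("handle",[onz(c,*T(*p),84).round(1) for p in((504,119),(617,115))])
print("handle s",[onz(s,*S(*p),84).round(1) for p in((112,324),(240,277))])
print("case front top",[onz(c,*T(*p),108).round(1) for p in((425,88),(692,70))], [onz(s,*S(*p),115).round(1) for p in((38,398),(360,272),(492,500),(150,645))])
print("boxtop",[onz(c,*T(*p),55).round(1) for p in((313,157),(383,148),(389,234),(320,242))])
print("boxtop s",[onz(s,*S(*p),55).round(1) for p in((328,155),(393,119),(450,193),(382,232))])
print("tip",two(c,T(341,216),s,S(376,89)))
print("planter",[onz(c,u*.64,v*.64,100).round(0) for u,v in((544,292),)])
print("mug",onz(c,*T(150,382),80).round(0)); print("tray",[onz(c,*T(*p),45).round(0) for p in((158,135),(158,297))])
for p in [("spray",680,355,165),("spool",630,398,64),("rake tip",517,372,15),("rake tine",530,477,10),("dib h",378,342,13),("dib h2",416,346,13),("dib p",380,442,13),("brush",660,265,38),("brush",633,318,38)]:
  print(p[0],onz(c,p[1]*.64,p[2]*.64,p[3]).round(0))
E
```

```text
handle [array([632.1,  75.1,  84. ]), array([635.1, -51.5,  84. ])]
handle s [array([630.9, -50.1,  84. ]), array([625.8,  70.7,  84. ])]
case front top [array([662.2, 160.9, 108. ]), array([ 679.2, -134.1,  108. ])] [array([ 691.4, -135.5,  115. ]), array([673.7, 160.7, 115. ]), array([902. , 172.3, 115. ]), array([ 917.5, -122. ,  115. ])]
boxtop [array([597.6, 294.5,  55. ]), array([607.1, 214.9,  55. ]), array([507.9, 206.1,  55. ]), array([499.7, 283.4,  55. ])]
boxtop s [array([516. , 205.4,  55. ]), array([499.4, 279.8,  55. ]), array([594.4, 293.8,  55. ]), array([611.2, 217.2,  55. ])]
tip (array([515.38387497, 244.08491425, 138.65391103]), np.float64(1.5448799459593683))
planter [array([ 564., -288.,  100.])]
mug [347. 456.  80.]
tray [array([628., 477.,  45.]), array([441., 466.,  45.])]
spray [ 424. -526.  165.]
spool [ 344. -462.   64.]
rake tip [ 404. -240.   15.]
rake tine [ 183. -257.   10.]
dib h [473.  64.  13.]
dib h2 [463. -20.  13.]
dib p [258.  61.  13.]
brush [ 635. -565.   38.]
brush [ 517. -494.   38.]
```

Measurements agree with the given sizes: handle at about (630, 11, 84), isolator centre at (554, 250) with yaw 0.11, lever tip at about (510, 244, 134). I'll square the tool to world first (x_tool = -y, y_tool = -x), then go to the lever.

Emit:
arm_command --commands '[{"rot": [0, 0, 6.6], "dp": [0, 0, 0], "hand": 0}, {"rot": [0, 0, 6.6], "dp": [0, 0, 0], "hand": 0}, {"rot": [0, 0, 6.5], "dp": [0, 0, 0], "hand": 0}, {"rot": [0, 0, 0], "dp": [-0.03, -0.028, 0], "hand": 0}, {"rot": [0, 0, 0], "dp": [-0.03, -0.028, 0], "hand": 0}]'

```text
clock: 0.82
tcp_pos: [258.0, -504.8, 221.7]
orientation: [-0.706, 0.708, 0.001, 0.0]
wrist_force: [1.7, 0.8, 0.6]
grip_width: 0.657
```

Emit:
arm_command --commands '[{"rot": [0, 0, 0], "dp": [-0.03, -0.028, 0], "hand": 0}, {"rot": [0, 0, 0], "dp": [-0.03, -0.028, 0], "hand": 0}, {"rot": [0, 0, 0], "dp": [-0.03, -0.028, 0], "hand": 0}, {"rot": [0, 0, 0], "dp": [-0.035, -0.02, 0], "hand": 0}, {"rot": [0, 0, 0], "dp": [-0.035, -0.02, 0], "hand": 0}]'

```text
clock: 1.23
tcp_pos: [383.5, -342.8, 222.5]
orientation: [0.707, -0.707, -0.0, -0.0]
wrist_force: [0.9, -1.1, -0.3]
grip_width: 0.279
```

Emit:
arm_command --commands '[{"rot": [0, 0, 0], "dp": [-0.04, -0.01, 0], "hand": 0}, {"rot": [0, 0, 0], "dp": [-0.04, -0.01, 0], "hand": 0}, {"rot": [0, 0, 0], "dp": [-0.04, -0.01, 0], "hand": 0}, {"rot": [0, 0, 0], "dp": [-0.04, -0.01, 0], "hand": 0}, {"rot": [0, 0, 0], "dp": [-0.04, 0, 0], "hand": 0}]'

```text
clock: 1.65
tcp_pos: [423.0, -142.4, 222.5]
orientation: [0.708, -0.707, 0.0, -0.0]
wrist_force: [1.5, 0.2, -0.6]
grip_width: 0.007
```

Emit:
arm_command --commands '[{"rot": [0, 0, 0], "dp": [-0.04, 0, 0], "hand": 0}, {"rot": [0, 0, 0], "dp": [-0.04, 0, 0], "hand": 0}, {"rot": [0, 0, 0], "dp": [-0.04, 0, 0], "hand": 0}, {"rot": [0, 0, 0], "dp": [-0.04, 0, 0], "hand": 0}, {"rot": [0, 0, 0], "dp": [-0.04, 0, 0], "hand": 0}]'

```text
clock: 2.07
tcp_pos: [421.7, 57.4, 223.0]
orientation: [0.707, -0.707, 0.0, -0.0]
wrist_force: [0.4, -0.7, -0.2]
grip_width: 0.005
```

Emit:
arm_command --commands '[{"rot": [0, 0, 0], "dp": [-0.038, -0.005, 0.02], "hand": 0}, {"rot": [0, 0, 0], "dp": [-0.038, -0.005, 0.02], "hand": 0}, {"rot": [0, 0, 0], "dp": [-0.038, -0.005, 0.02], "hand": 0}, {"rot": [0, 0, 0], "dp": [-0.038, -0.005, 0.025], "hand": 0}, {"rot": [0, 0, 0], "dp": [-0.032, -0.005, 0.025], "hand": 0}]'

```text
clock: 2.48
tcp_pos: [446.1, 234.4, 117.0]
orientation: [0.708, -0.706, 0.0, -0.001]
wrist_force: [0.7, -0.7, -0.2]
grip_width: 0.007
```

Emit:
arm_command --commands '[{"rot": [0, 0, 0], "dp": [0, -0.01, 0], "hand": 0}, {"rot": [0, 0, 0], "dp": [0, -0.01, 0], "hand": 0}, {"rot": [0, 0, 0], "dp": [0, 0, 0], "hand": 0}]'

```text
clock: 2.73
tcp_pos: [467.5, 231.5, 117.4]
orientation: [0.707, -0.707, 0.0, -0.0]
wrist_force: [0.4, -0.3, 1.2]
grip_width: 0.008
```

```bash
python3 - <<'E'
from h import *
c=capture("top");s=capture("scene")
a=c["frame"][130:290,70:320];b=s["frame"][110:240,260:400]
im=np.hstack([cv2.resize(a,(400,300)),cv2.resize(b,(323,300))]);cv2.imwrite("pics/l1.png",im[:,:,::-1])
print(env.read_state()["tcp_pos"])
E
```

```text
[467.07620327 231.06293489 118.49796749]
```

View pics/l1.png

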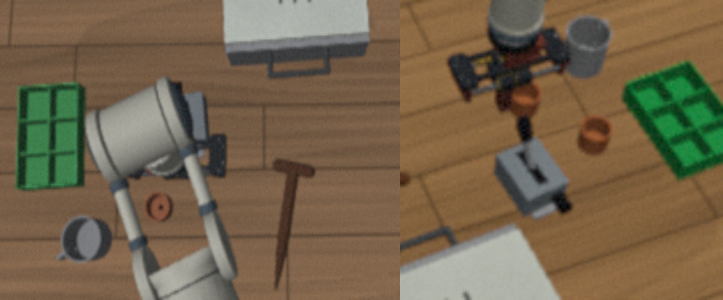

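Fingers are shut in front of the lever. I'll shift 13 mm to its centreline and push away from the robot.

Emit:
arm_command --commands '[{"rot": [0, 0, 0], "dp": [-0.014, 0, 0.004], "hand": 0}, {"rot": [0, 0, 0], "dp": [0, -0.014, 0], "hand": 0}, {"rot": [0, 0, 0], "dp": [0, -0.012, 0], "hand": 0}, {"rot": [0, 0, 0], "dp": [0, -0.01, 0], "hand": 0}, {"rot": [0, 0, 0], "dp": [-0.001, -0.01, 0], "hand": 0}]'

```text
clock: 3.25
tcp_pos: [512.6, 247.2, 114.1]
orientation: [0.707, -0.707, -0.0, -0.001]
wrist_force: [-1.3, 0.5, 0.4]
grip_width: 0.005
```

Emit:
arm_command --commands '[{"rot": [0, 0, 0], "dp": [-0.001, -0.01, 0], "hand": 0}, {"rot": [0, 0, 0], "dp": [-0.001, -0.01, 0], "hand": 0}, {"rot": [0, 0, 0], "dp": [-0.001, -0.01, 0], "hand": 0}, {"rot": [0, 0, 0], "dp": [-0.001, -0.01, 0], "hand": 0}, {"rot": [0, 0, 0], "dp": [0, 0, 0], "hand": 0}]'

```text
clock: 3.67
tcp_pos: [553.5, 250.9, 113.3]
orientation: [-0.707, 0.707, -0.0, 0.001]
wrist_force: [0.6, 0.1, 0.2]
grip_width: 0.008
```

Now back off and look.

Emit:
arm_command --commands '[{"rot": [0, 0, 0], "dp": [0, 0.03, 0], "hand": 0}, {"rot": [0, 0, 0], "dp": [0, 0.02, -0.03], "hand": 0}, {"rot": [0, 0, 0], "dp": [0.03, 0, -0.02], "hand": 0}, {"rot": [0, 0, 0], "dp": [0.04, 0, 0], "hand": 0}, {"rot": [0, 0, 0], "dp": [0.04, 0, 0], "hand": 0}]'

```text
clock: 4.08
tcp_pos: [502.2, 140.8, 165.6]
orientation: [0.708, -0.706, 0.001, -0.002]
wrist_force: [1.1, -1.0, -0.3]
grip_width: 0.002
```

```bash
python3 - <<'E'
from h import *
c=capture("top");s=capture("scene")
a=c["frame"][130:290,70:320];b=s["frame"][110:240,260:400]
im=np.hstack([cv2.resize(a,(400,300)),cv2.resize(b,(323,300))]);cv2.imwrite("pics/l2.png",im[:,:,::-1])
print(env.read_state()["tcp_pos"])
E
```

```text
[502.32336722 136.60649738 164.30930075]
```

View pics/l2.png

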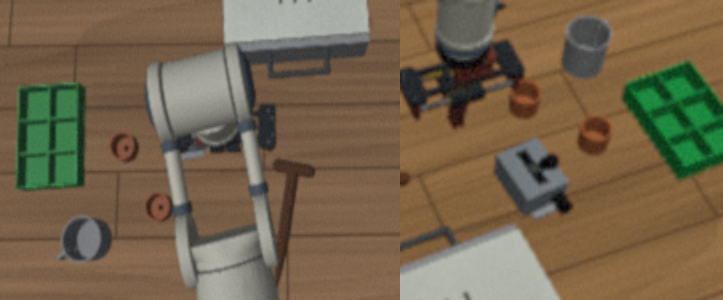

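The lever now leans away from the robot (OFF). Next, the handle: go above the gap between bar and panel.

Emit:
arm_command --commands '[{"rot": [0, 0, 0], "dp": [0.025, -0.03, 0], "hand": 0}, {"rot": [0, 0, 0], "dp": [0.025, -0.03, 0], "hand": 0}, {"rot": [0, 0, 0], "dp": [0.025, -0.03, 0], "hand": 0}, {"rot": [0, 0, 0], "dp": [0.025, -0.03, 0], "hand": 0}, {"rot": [0, 0, -3.1], "dp": [0.024, -0.03, 0], "hand": 0}]'

```text
clock: 4.6
tcp_pos: [653.4, 16.4, 163.2]
orientation: [0.726, -0.688, 0.0, -0.0]
wrist_force: [0.0, 0.7, 0.3]
grip_width: 0.005
```

Emit:
arm_command --commands '[{"rot": [0, 0, 0], "dp": [0, 0, 0.015], "hand": 0}, {"rot": [0, 0, 0], "dp": [0, 0, 0], "hand": 0}, {"rot": [0, 0, 0], "dp": [0, 0, 0], "hand": 0}]'

```text
clock: 4.85
tcp_pos: [651.5, 17.7, 146.6]
orientation: [0.726, -0.688, -0.001, 0.001]
wrist_force: [0.2, -0.3, -0.2]
grip_width: 0.005
```

```bash
python3 - <<'E'
from h import *
c=capture("top");s=capture("scene")
a=c["frame"][90:210,190:320];b=s["frame"][150:300,210:360]
im=np.hstack([cv2.resize(a,(400,370)),cv2.resize(b,(370,370))]);cv2.imwrite("pics/h1.png",im[:,:,::-1])
p=env.read_state();print(p["tcp_pos"],R.from_quat(p["orientation"]).as_matrix()[:,0])
E
```

```text
[651.80991508  18.35699738 149.10178771] [ 5.58379349e-02 -9.98439790e-01 -3.33101322e-04]
```

View pics/h1.png

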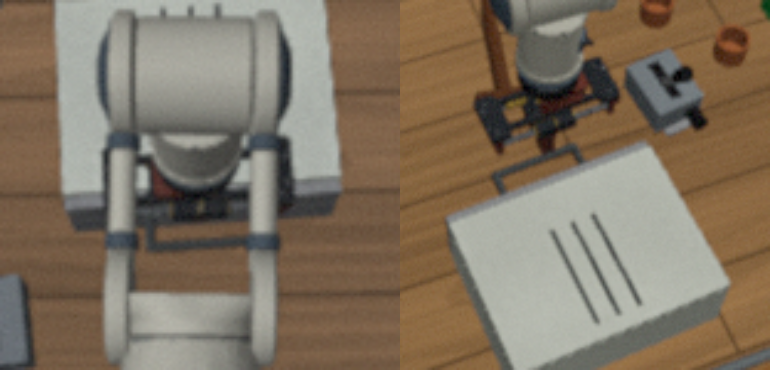

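Emit:
arm_command --commands '[{"rot": [0, 0, 0], "dp": [0.005, 0, 0.02], "hand": 0}, {"rot": [0, 0, 0], "dp": [0, 0, 0.02], "hand": 0}, {"rot": [0, 0, 0], "dp": [0, 0, 0.012], "hand": 0}, {"rot": [0, 0, 0], "dp": [0, 0, 0], "hand": 0}]'

```text
clock: 5.28
tcp_pos: [650.7, 13.3, 93.7]
orientation: [0.727, -0.687, -0.002, 0.001]
wrist_force: [-0.5, 0.4, -1.8]
grip_width: 0.002
```

Emit:
arm_command --commands '[{"rot": [0, 0, 0], "dp": [0, 0, 0.015], "hand": 0}, {"rot": [0, 0, 0], "dp": [0, 0, 0.015], "hand": 0}, {"rot": [0, 0, 0], "dp": [0, 0, 0], "hand": 0}]'

```text
clock: 5.53
tcp_pos: [651.2, 12.9, 64.5]
orientation: [0.727, -0.687, -0.001, 0.001]
wrist_force: [-0.5, -0.3, -0.6]
grip_width: 0.003
```

Emit:
arm_command --commands '[{"rot": [0, 0, 0], "dp": [0, 0.008, 0], "hand": 0}, {"rot": [0, 0, 0], "dp": [0, 0.015, 0], "hand": 0}, {"rot": [0, 0, 0], "dp": [0, 0.02, 0], "hand": 0}, {"rot": [0, 0, 0], "dp": [0, 0.02, 0], "hand": 0}, {"rot": [0, 0, 0], "dp": [0, 0.02, 0], "hand": 0}]'

```text
clock: 5.95
tcp_pos: [569.6, 8.0, 68.1]
orientation: [0.726, -0.687, 0.001, -0.001]
wrist_force: [3.2, 0.3, -2.3]
grip_width: 0.004
```

Emit:
arm_command --commands '[{"rot": [0, 0, 0], "dp": [0, 0.02, 0], "hand": 0}, {"rot": [0, 0, 0], "dp": [0, 0.02, 0], "hand": 0}, {"rot": [0, 0, 0], "dp": [0, 0.015, 0], "hand": 0}, {"rot": [0, 0, 0], "dp": [0, 0.012, 0], "hand": 0}, {"rot": [0, 0, 0], "dp": [0, 0, 0], "hand": 0}]'

```text
clock: 6.37
tcp_pos: [501.8, 4.1, 68.4]
orientation: [0.726, -0.687, 0.001, -0.001]
wrist_force: [-0.5, -0.1, 0.5]
grip_width: 0.006
```

Emit:
arm_command --commands '[{"rot": [0, 0, 0], "dp": [0, 0.004, 0], "hand": 0}, {"rot": [0, 0, 0], "dp": [0, 0.004, 0], "hand": 0}, {"rot": [0, 0, 0], "dp": [0, 0.004, 0], "hand": 0}]'

```text
clock: 6.62
tcp_pos: [500.0, 3.8, 68.7]
orientation: [0.726, -0.687, 0.008, -0.009]
wrist_force: [48.2, 2.7, -22.1]
grip_width: 0.003
```

Hard stop reached: the drawer is fully out. Release and lift.

Emit:
arm_command --commands '[{"rot": [0, 0, 0], "dp": [0, -0.016, 0], "hand": 0}, {"rot": [0, 0, 0], "dp": [0, 0, -0.03], "hand": 0}, {"rot": [0, 0, 0], "dp": [0, 0, -0.04], "hand": 0}, {"rot": [0, 0, 0], "dp": [-0.04, 0, -0.04], "hand": 0.085}, {"rot": [0, 0, 0], "dp": [-0.04, 0.02, 0], "hand": 0.085}]'

```text
clock: 7.03
tcp_pos: [488.9, 69.2, 173.6]
orientation: [0.725, -0.689, 0.004, -0.004]
wrist_force: [0.1, 0.8, 1.0]
grip_width: 0.117
```

Emit:
arm_command --commands '[{"rot": [0, 0, 0], "dp": [-0.04, 0.02, 0], "hand": 0.085}, {"rot": [0, 0, 0], "dp": [-0.04, 0.015, 0], "hand": 0.085}, {"rot": [0, 0, 0], "dp": [-0.04, 0.015, 0], "hand": 0.085}]'

```text
clock: 7.28
tcp_pos: [429.8, 183.8, 166.9]
orientation: [0.726, -0.688, 0.0, -0.001]
wrist_force: [0.3, 0.8, 0.5]
grip_width: 0.345
```

```bash
python3 - <<'E'
from h import *
pots()
c=capture("top");s=capture("scene")
save(c,"d1",190,80,320,230,4);save(s,"d2",210,130,370,310,3.3)
print(env.read_state()["tcp_pos"])
E
```

```text
top [376.2 198.2] [367 190  19  16 220] [ 538. -402.   24.]
top [251.  229.3] [247 222  11  17  41] [436.  33.  24.]
top [356.3 241. ] [347 233  19  17 223] [ 392. -323.   24.]
top [170.1 242.1] [164 237  13  11  96] [396. 308.  24.]
scene [313.7 152.5] [308 145  13  16 124] [399. 312.  24.]
scene [245.7 157. ] [243 148   7  18  33] [326.  51.  24.]
scene [343.7 167.9] [337 160  15  17 128] [509. 390.  24.]
scene [248.2 172.1] [245 166   8  13  40] [398.  35.  24.]
scene [156.8 197. ] [149 189  15  17 142] [ 387. -322.   24.]
scene [144.1 236.7] [136 228  17  18 161] [ 533. -402.   24.]
scene [156.6 375.9] [142 365  31  19 297] [ 997. -467.   24.]
[430.2747724  183.24127122 166.32920725]
```

View pics/d1.png

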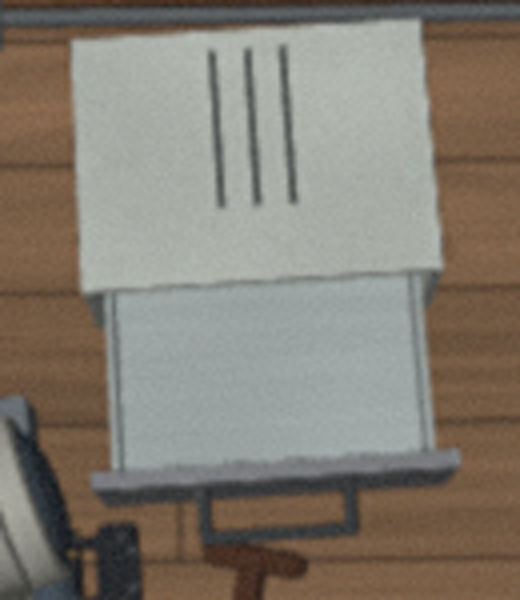

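View pics/d2.png

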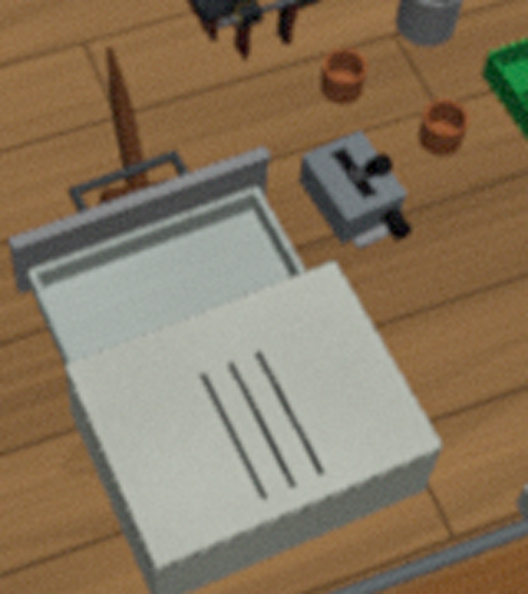

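The drawer is out, the lever is still OFF and the four pots haven't moved. Drawer frame from the handle and walls:

```bash
python3 - <<'E'
from h import *
c=capture("top");s=capture("scene")
T=lambda x,y:(x/4+190-.4,y/4+80-.4); S=lambda x,y:(x/3.3+210-.4,y/3.3+130-.4)
print("handle t",[onz(c,*T(*p),84).round(1) for p in((207,540),(352,534))])
print("handle s",[onz(s,*S(*p),84).round(1) for p in((75,193),(180,156))])
print("panel top front edge t",[onz(c,*T(*p),108).round(1) for p in((93,483),(460,462))])
print("panel top front s",[onz(s,*S(*p),108).round(1) for p in((13,240),(267,151))])
print("wall tops t (inner)",[onz(c,*T(*p),54).round(1) for p in((118,300),(124,465),(409,280),(423,450))])
print("wall inner top corners s",[onz(s,*S(*p),54).round(1) for p in((38,280),(255,200))])
E
```

```text
handle t [array([479.1,  63.2,  84. ]), array([482.7, -55.6,  84. ])]
handle s [array([485.6, -56.4,  84. ]), array([479.5,  68.8,  84. ])]
panel top front edge t [array([523.5, 154.2, 108. ]), array([ 537.2, -143. ,  108. ])]
panel top front s [array([ 534.4, -140.4,  108. ]), array([522.1, 154.1, 108. ])]
wall tops t (inner) [array([693.4, 141.2,  54. ]), array([547.7, 134.8,  54. ]), array([ 708.3, -111.9,   54. ]), array([ 557.7, -119.2,   54. ])]
wall inner top corners s [array([ 558.7, -124.5,   54. ]), array([545.1, 133.6,  54. ])]
```

Emit:
arm_command --commands '[{"rot": [0, 0, 0], "dp": [-0.033, 0.006, 0], "hand": 0.0875}, {"rot": [0, 0, 0], "dp": [-0.033, 0.005, 0], "hand": 0.0875}, {"rot": [0, 0, 0], "dp": [-0.033, 0.005, 0], "hand": 0.0875}, {"rot": [0, 0, 0], "dp": [-0.033, 0.005, 0.02], "hand": 0.0875}, {"rot": [0, 0, 0], "dp": [0, 0, 0.03], "hand": 0.0875}]'

```text
clock: 8.0
tcp_pos: [403.5, 317.0, 118.3]
orientation: [0.727, -0.687, -0.0, -0.004]
wrist_force: [1.1, -0.3, 0.2]
grip_width: 0.979
```

Emit:
arm_command --commands '[{"rot": [0, 0, 0], "dp": [0, 0, 0.025], "hand": 0.0875}, {"rot": [0, 0, 0], "dp": [0, 0, 0], "hand": 0.0875}, {"rot": [0, 0, 0], "dp": [0, 0, 0], "hand": 0.0875}]'

```text
clock: 8.25
tcp_pos: [402.3, 311.3, 89.3]
orientation: [0.726, -0.688, -0.0, 0.002]
wrist_force: [-0.8, -0.3, 0.3]
grip_width: 0.996
```

```bash
python3 - <<'E'
from h import *
pots()
s=capture("scene")
save(s,"g1",250,90,390,220,4)
p=env.read_state();print(p["tcp_pos"],p["grip_width"],R.from_quat(p["orientation"]).as_matrix()[:,:2])
E
```

```text
top [376.1 198.2] [367 190  19  17 221] [ 538. -402.   24.]
top [149.2 204.4] [142 200  13  12  72] [526. 385.  24.]
top [252.8 221.2] [242 217  23  13  71] [464.  27.  24.]
top [248.8 240.3] [245 230   8  21  48] [399.  41.  24.]
top [166.8 236. ] [162 232   9   9  55] [416. 320.  24.]
top [356.3 241.1] [347 233  19  16 223] [ 392. -323.   24.]
scene [314.1 152.5] [308 145  13  16 121] [399. 314.  24.]
scene [247.5 167.4] [244 158   8  22  54] [376.  40.  24.]
scene [344.  168.1] [337 160  15  17 127] [510. 391.  24.]
scene [156.5 197.2] [149 189  16  17 138] [ 387. -323.   24.]
scene [144.4 236.5] [137 228  16  18 164] [ 533. -401.   24.]
scene [156.7 375.8] [141 365  31  19 280] [ 997. -467.   24.]
[403.70451207 312.68848418  92.97629611] 1.0019992685450796 [[ 0.05309646 -0.99858508]
 [-0.99858788 -0.05309105]
 [-0.00173608 -0.0030294 ]]
```

View pics/g1.png

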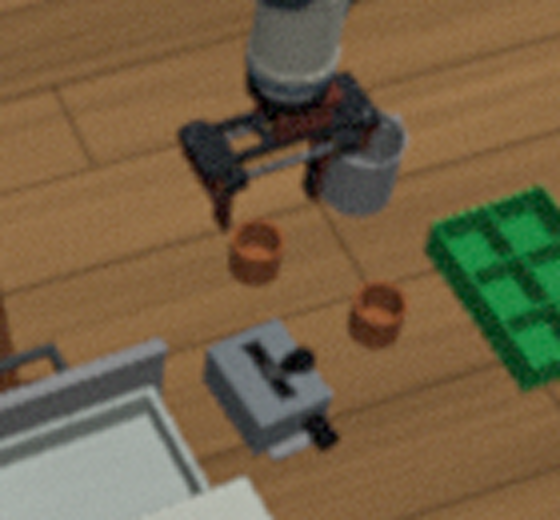

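The fingers straddle pot B (scene crop 256,252). Descend and grip.

Emit:
arm_command --commands '[{"rot": [0, 0, 0], "dp": [0, 0, 0.03], "hand": 0.0875}, {"rot": [0, 0, 0], "dp": [0, 0, 0.03], "hand": 0.0875}, {"rot": [0, 0, 0], "dp": [0, 0, 0.016], "hand": 0.0875}, {"rot": [0, 0, 0], "dp": [0, 0, 0], "hand": 0.0875}, {"rot": [0, 0, 0], "dp": [0, 0, 0], "hand": 0.06}]'

```text
clock: 8.82
tcp_pos: [402.7, 312.8, 15.7]
orientation: [0.726, -0.688, 0.0, -0.0]
wrist_force: [0.1, -0.1, 0.1]
grip_width: 0.952
```

Emit:
arm_command --commands '[{"rot": [0, 0, 0], "dp": [0, 0, 0], "hand": 0.04}, {"rot": [0, 0, 0], "dp": [0, 0, 0], "hand": 0.04}, {"rot": [0, 0, 0], "dp": [0, 0, 0], "hand": 0.04}, {"rot": [0, 0, 0], "dp": [0, 0, 0], "hand": 0.04}, {"rot": [0, 0, 0], "dp": [0, 0, 0], "hand": 0.04}]'

```text
clock: 9.23
tcp_pos: [402.6, 313.1, 15.6]
orientation: [0.726, -0.687, 0.0, -0.001]
wrist_force: [0.4, -0.5, 2.7]
grip_width: 0.608
```

Emit:
arm_command --commands '[{"rot": [0, 0, 0], "dp": [0, 0, -0.015], "hand": 0.04}, {"rot": [0, 0, 0], "dp": [0, 0, -0.03], "hand": 0.04}, {"rot": [0, 0, 0], "dp": [0, 0, -0.035], "hand": 0.04}, {"rot": [0, 0, 0], "dp": [0, 0, -0.035], "hand": 0.04}, {"rot": [0, 0, 0], "dp": [0.01, -0.01, -0.025], "hand": 0.04}]'

```text
clock: 9.65
tcp_pos: [411.9, 304.9, 157.9]
orientation: [0.727, -0.687, -0.0, -0.001]
wrist_force: [0.8, 0.5, -0.6]
grip_width: 0.605
```

Emit:
arm_command --commands '[{"rot": [0, 0, 0], "dp": [0.027, -0.024, 0], "hand": 0.04}, {"rot": [0, 0, 0], "dp": [0.027, -0.024, 0], "hand": 0.04}, {"rot": [0, 0, 0], "dp": [0.027, -0.026, 0], "hand": 0.04}, {"rot": [0, 0, 0], "dp": [0.027, -0.026, 0], "hand": 0.04}, {"rot": [0, 0, 0], "dp": [0.027, -0.026, 0], "hand": 0.04}]'

```text
clock: 10.07
tcp_pos: [546.8, 174.3, 154.4]
orientation: [0.726, -0.687, -0.0, -0.0]
wrist_force: [-0.3, 0.9, -0.9]
grip_width: 0.61
```

Emit:
arm_command --commands '[{"rot": [0, 0, 0], "dp": [0.027, -0.026, 0], "hand": 0.04}, {"rot": [0, 0, 0], "dp": [0.027, -0.026, 0], "hand": 0.04}, {"rot": [0, 0, 0], "dp": [0.025, -0.02, 0], "hand": 0.04}, {"rot": [0, 0, 0], "dp": [0.015, -0.015, 0], "hand": 0.04}, {"rot": [0, 0, 0], "dp": [0, 0, 0], "hand": 0.04}]'

```text
clock: 10.48
tcp_pos: [639.8, 82.8, 153.0]
orientation: [0.725, -0.689, 0.0, 0.001]
wrist_force: [1.1, 0.4, -1.7]
grip_width: 0.611
```

```bash
python3 - <<'E'
from h import *
s=capture("scene");c=capture("top")
save(s,"p1",210,130,370,310,3.3)
p=env.read_state();print(p["tcp_pos"],p["grip_width"],p["wrist_force"],R.from_quat(p["orientation"]).as_matrix()[:,:2])
E
```

```text
[637.80616156  86.1298818  153.5844706 ] 0.6086638661683902 [ 0.02935509 -0.33268531 -0.76617824] [[ 5.37423983e-02 -9.98553172e-01]
 [-9.98554729e-01 -5.37431368e-02]
 [-4.56303605e-04  1.79968492e-03]]
```

View pics/p1.png

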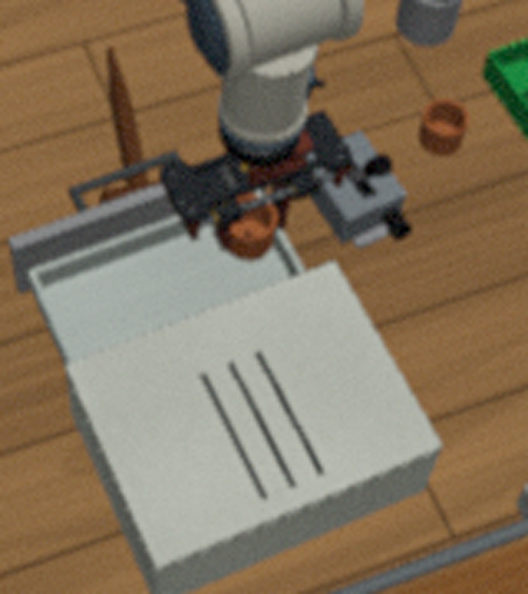

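Emit:
arm_command --commands '[{"rot": [0, 0, 0], "dp": [0, 0, 0.03], "hand": 0.04}, {"rot": [0, 0, 0], "dp": [0, 0, 0.035], "hand": 0.04}, {"rot": [0, 0, 0], "dp": [0, 0, 0.03], "hand": 0.04}, {"rot": [0, 0, 0], "dp": [0, 0, 0.015], "hand": 0.04}, {"rot": [0, 0, 0], "dp": [0, 0, 0.005], "hand": 0.04}]'

```text
clock: 11.0
tcp_pos: [634.6, 87.9, 35.0]
orientation: [0.727, -0.687, -0.003, 0.003]
wrist_force: [-0.9, -0.2, -2.0]
grip_width: 0.608
```

Emit:
arm_command --commands '[{"rot": [0, 0, 0], "dp": [0, 0, 0.003], "hand": 0.04}, {"rot": [0, 0, 0], "dp": [0, 0, 0.001], "hand": 0.04}]'

```text
clock: 11.17
tcp_pos: [638.0, 87.4, 36.6]
orientation: [0.727, -0.687, 0.0, -0.001]
wrist_force: [-0.7, -0.4, -1.2]
grip_width: 0.612
```

Emit:
arm_command --commands '[{"rot": [0, 0, 0], "dp": [0, 0, 0.001], "hand": 0.04}, {"rot": [0, 0, 0], "dp": [0, 0, 0.001], "hand": 0.04}, {"rot": [0, 0, 0], "dp": [0, 0, 0], "hand": 0.04}]'

```text
clock: 11.42
tcp_pos: [638.6, 86.7, 35.0]
orientation: [0.726, -0.687, 0.001, -0.001]
wrist_force: [-0.7, 0.3, -1.0]
grip_width: 0.609
```

Emit:
arm_command --commands '[{"rot": [0, 0, 0], "dp": [0, 0, 0.001], "hand": 0.04}, {"rot": [0, 0, 0], "dp": [0, 0, 0.001], "hand": 0.04}, {"rot": [0, 0, 0], "dp": [0, 0, 0], "hand": 0.068}, {"rot": [0, 0, 0], "dp": [0, 0, 0], "hand": 0.068}, {"rot": [0, 0, 0], "dp": [0, 0, 0], "hand": 0.068}]'

```text
clock: 11.83
tcp_pos: [638.0, 86.5, 31.6]
orientation: [0.726, -0.687, 0.0, -0.0]
wrist_force: [0.2, 0.9, -0.1]
grip_width: 0.759
```

Emit:
arm_command --commands '[{"rot": [0, 0, 0], "dp": [0, 0, -0.015], "hand": 0.068}, {"rot": [0, 0, 0], "dp": [0, 0, -0.035], "hand": 0.068}, {"rot": [0, 0, 0], "dp": [0, 0, -0.035], "hand": 0.068}, {"rot": [0, 0, 0], "dp": [0, 0, -0.035], "hand": 0.0875}, {"rot": [0, 0, 0], "dp": [-0.03, 0.01, 0], "hand": 0.0875}]'

```text
clock: 12.25
tcp_pos: [630.4, 112.3, 160.7]
orientation: [0.724, -0.689, 0.005, -0.004]
wrist_force: [1.9, 0.9, 1.5]
grip_width: 0.889
```

Emit:
arm_command --commands '[{"rot": [0, 0, 0], "dp": [-0.028, 0.025, -0.015], "hand": 0.0875}, {"rot": [0, 0, 0], "dp": [-0.03, 0.025, 0], "hand": 0.0875}, {"rot": [0, 0, 0], "dp": [-0.032, 0.02, 0], "hand": 0.0875}, {"rot": [0, 0, 0], "dp": [-0.034, 0.01, 0], "hand": 0.0875}, {"rot": [0, 0, 0], "dp": [-0.038, 0.01, 0], "hand": 0.0875}]'

```text
clock: 12.67
tcp_pos: [526.5, 273.5, 167.0]
orientation: [0.726, -0.688, 0.0, -0.0]
wrist_force: [-0.3, 0.1, -0.5]
grip_width: 0.999
```

Emit:
arm_command --commands '[{"rot": [0, 0, 0], "dp": [-0.038, 0.01, 0], "hand": 0.0875}, {"rot": [0, 0, 0], "dp": [-0.038, 0, 0], "hand": 0.0875}, {"rot": [0, 0, 0], "dp": [-0.036, 0, 0.015], "hand": 0.0875}, {"rot": [0, 0, 0], "dp": [-0.01, 0, 0.03], "hand": 0.0875}, {"rot": [0, 0, 0], "dp": [0, 0, 0.02], "hand": 0.0875}]'

```text
clock: 13.08
tcp_pos: [509.4, 397.1, 99.3]
orientation: [0.728, -0.686, -0.0, 0.0]
wrist_force: [0.3, -0.8, -0.5]
grip_width: 0.995
```

```bash
python3 - <<'E'
from h import *
pots()
s=capture("scene")
save(s,"g2",230,110,390,300,3.1)
p=env.read_state();print(p["tcp_pos"],p["grip_width"],R.from_quat(p["orientation"]).as_matrix()[:,0])
E
```

```text
top [234.9 170.3] [228 163  14  15 150] [644.  88.  24.]
top [376.1 198.3] [367 190  19  17 224] [ 538. -401.   24.]
top [147.6 212.9] [143 211  10   5  37] [496. 389.  24.]
top [251.8 220.6] [242 217  22  10  59] [466.  30.  24.]
top [249.6 236. ] [247 228   7  17  36] [413.  38.  24.]
top [356.4 241.1] [347 233  19  17 219] [ 392. -324.   24.]
top [245.5 259.4] [243 246   8  29  63] [335.  53.  24.]
scene [247.1 165.9] [245 159   6  13  36] [369.  41.  24.]
scene [343.7 167.9] [338 160  13  17 133] [509. 390.  24.]
scene [156.6 197. ] [150 189  14  17 127] [ 386. -323.   24.]
scene [283.6 213.2] [278 208  14  12  96] [616.  94.  24.]
scene [144.2 236.6] [136 228  17  18 170] [ 532. -402.   24.]
scene [156.8 375.6] [141 366  33  18 289] [ 996. -466.   24.]
scene [123.1 381.6] [115 380  17   4  33] [ 978. -562.   24.]
[509.52039704 393.41781694  98.94154086] 0.998095158749746 [ 0.05558786 -0.99844983  0.00281592]
```

View pics/g2.png

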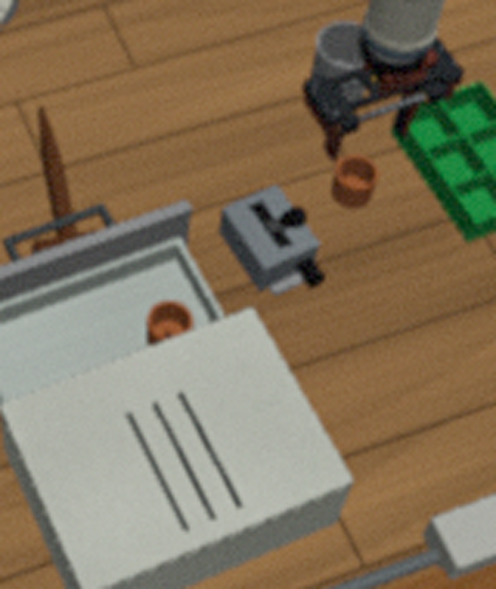

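Pot B stands in the drawer (crop 169,322). Grasp pot A.

Emit:
arm_command --commands '[{"rot": [0, 0, 0], "dp": [0, -0.002, 0.03], "hand": 0.0875}, {"rot": [0, 0, 0], "dp": [0, 0, 0.03], "hand": 0.0875}, {"rot": [0, 0, 0], "dp": [0, 0, 0.024], "hand": 0.0875}, {"rot": [0, 0, 0], "dp": [0, 0, 0], "hand": 0.07}, {"rot": [0, 0, 0], "dp": [0, 0, 0], "hand": 0.05}]'

```text
clock: 13.65
tcp_pos: [513.0, 393.4, 18.2]
orientation: [0.726, -0.688, -0.0, 0.0]
wrist_force: [0.2, 0.4, 0.4]
grip_width: 0.887
```

Emit:
arm_command --commands '[{"rot": [0, 0, 0], "dp": [0, 0, 0], "hand": 0.04}, {"rot": [0, 0, 0], "dp": [0, 0, 0], "hand": 0.04}, {"rot": [0, 0, 0], "dp": [0, 0, 0], "hand": 0.04}, {"rot": [0, 0, 0], "dp": [0, 0, 0], "hand": 0.04}]'

```text
clock: 13.98
tcp_pos: [514.0, 394.4, 20.2]
orientation: [0.726, -0.687, 0.001, -0.002]
wrist_force: [0.7, -2.1, 5.8]
grip_width: 0.607
```

Emit:
arm_command --commands '[{"rot": [0, 0, 0], "dp": [0, 0, -0.02], "hand": 0.04}, {"rot": [0, 0, 0], "dp": [0, 0, -0.04], "hand": 0.04}, {"rot": [0, 0, 0], "dp": [0, 0, -0.04], "hand": 0.04}, {"rot": [0, 0, 0], "dp": [0.01, 0, -0.04], "hand": 0.04}, {"rot": [0, 0, 0], "dp": [0.03, 0, -0.02], "hand": 0.04}]'

```text
clock: 14.4
tcp_pos: [515.2, 357.4, 183.9]
orientation: [0.728, -0.686, 0.0, -0.004]
wrist_force: [1.7, 1.0, 1.3]
grip_width: 0.612
```

Emit:
arm_command --commands '[{"rot": [0, 0, 0], "dp": [0.037, 0, 0], "hand": 0.04}, {"rot": [0, 0, 0], "dp": [0.038, 0, 0], "hand": 0.04}, {"rot": [0, 0, 0], "dp": [0.038, 0, 0], "hand": 0.04}, {"rot": [0, 0, 0], "dp": [0.038, -0.01, 0], "hand": 0.04}, {"rot": [0, 0, 0], "dp": [0.038, -0.01, 0], "hand": 0.04}]'

```text
clock: 14.82
tcp_pos: [545.2, 165.2, 178.4]
orientation: [0.727, -0.687, 0.0, -0.001]
wrist_force: [1.3, -0.1, -1.6]
grip_width: 0.61
```

Emit:
arm_command --commands '[{"rot": [0, 0, 0], "dp": [0.038, -0.01, 0], "hand": 0.04}, {"rot": [0, 0, 0], "dp": [0.038, -0.01, 0], "hand": 0.04}, {"rot": [0, 0, 0], "dp": [0.037, -0.013, 0], "hand": 0.04}, {"rot": [0, 0, 0], "dp": [0.022, -0.01, 0], "hand": 0.04}, {"rot": [0, 0, 0], "dp": [0, 0, 0], "hand": 0.04}]'

```text
clock: 15.23
tcp_pos: [597.0, 29.5, 177.4]
orientation: [0.724, -0.689, 0.001, 0.0]
wrist_force: [0.6, 0.6, -0.2]
grip_width: 0.609
```

```bash
python3 - <<'E'
from h import *
for i in range(3):
  p=env.read_state();print(p["tcp_pos"],p["grip_width"],p["wrist_force"],R.from_quat(p["orientation"]).as_matrix()[:,0]);capture("top")
E
```

```text
[596.9504406   29.48780468 177.40353978] 0.6088017659385226 [ 0.63521419  0.64244748 -0.20410828] [ 0.0497089  -0.99876232  0.00168712]
[596.19990928  31.92565786 177.40846989] 0.6095225545263252 [ 0.11401762  0.9574871  -1.29489422] [ 5.12568371e-02 -9.98685504e-01 -2.49285875e-05]
[595.78343749  33.56583063 177.53032153] 0.6081507209819346 [-0.28206225  0.77728148 -1.58819514] [ 5.32434409e-02 -9.98581336e-01 -6.71159179e-04]
```

Emit:
arm_command --commands '[{"rot": [0, 0, 0], "dp": [0, 0, 0.035], "hand": 0.04}, {"rot": [0, 0, 0], "dp": [0, 0, 0.035], "hand": 0.04}, {"rot": [0, 0, 0], "dp": [0, 0, 0.035], "hand": 0.04}, {"rot": [0, 0, 0], "dp": [0, 0, 0.022], "hand": 0.04}, {"rot": [0, 0, 0], "dp": [0, 0, 0.01], "hand": 0.04}]'

```text
clock: 15.8
tcp_pos: [593.4, 36.1, 37.4]
orientation: [0.727, -0.686, -0.002, 0.001]
wrist_force: [-2.8, 1.4, 34.2]
grip_width: 0.608
```

Emit:
arm_command --commands '[{"rot": [0, 0, 0], "dp": [0, 0, 0.002], "hand": 0.04}, {"rot": [0, 0, 0], "dp": [0, 0, 0.001], "hand": 0.04}, {"rot": [0, 0, 0], "dp": [0, 0, 0.001], "hand": 0.04}, {"rot": [0, 0, 0], "dp": [0, 0, 0], "hand": 0.04}]'

```text
clock: 16.13
tcp_pos: [596.2, 35.0, 37.8]
orientation: [0.727, -0.687, 0.0, -0.001]
wrist_force: [0.3, 1.4, -0.6]
grip_width: 0.606
```

```bash
python3 - <<'E'
from h import *
p=env.read_state();print(p["tcp_pos"],p["wrist_force"])
s=capture("scene");save(s,"p2",210,130,370,310,3.3)
p=env.read_state();print(p["tcp_pos"],p["wrist_force"])
E
```

```text
[596.20231869  34.97137674  37.75766933] [ 0.25087244  1.37068975 -0.64003024]
[596.21808398  34.82391722  37.74016877] [0.28074923 1.21778381 0.51321207]
```

View pics/p2.png

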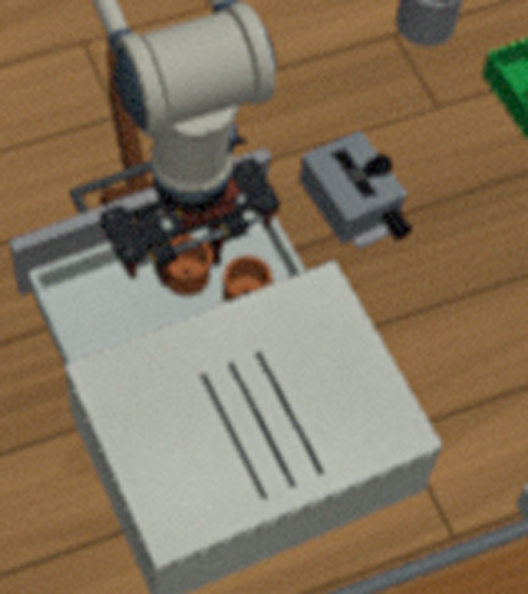

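Emit:
arm_command --commands '[{"rot": [0, 0, 0], "dp": [0, 0, 0.001], "hand": 0.04}, {"rot": [0, 0, 0], "dp": [0, 0, 0.001], "hand": 0.04}]'

```text
clock: 16.35
tcp_pos: [597.0, 34.8, 37.5]
orientation: [0.726, -0.687, 0.001, -0.002]
wrist_force: [-1.5, 3.0, 13.5]
grip_width: 0.606
```

Contact with the floor. Release and lift.

Emit:
arm_command --commands '[{"rot": [0, 0, 0], "dp": [0, 0, 0], "hand": 0.068}, {"rot": [0, 0, 0], "dp": [0, 0, 0], "hand": 0.068}, {"rot": [0, 0, 0], "dp": [0, 0, 0], "hand": 0.07}, {"rot": [0, 0, 0], "dp": [0, 0, -0.015], "hand": 0.07}, {"rot": [0, 0, 0], "dp": [0, 0, -0.035], "hand": 0.07}]'

```text
clock: 16.77
tcp_pos: [592.3, 33.9, 78.5]
orientation: [0.726, -0.687, -0.004, 0.004]
wrist_force: [-0.1, -0.0, -1.0]
grip_width: 0.797
```

Emit:
arm_command --commands '[{"rot": [0, 0, 0], "dp": [0, 0, -0.035], "hand": 0.07}, {"rot": [0, 0, 0], "dp": [0.01, 0, -0.035], "hand": 0.0875}, {"rot": [0, 0, 0], "dp": [0.03, 0.03, -0.01], "hand": 0.0875}, {"rot": [0, 0, 0], "dp": [0.035, 0.018, 0], "hand": 0.0875}, {"rot": [0, 0, 0], "dp": [0.035, 0.018, 0], "hand": 0.0875}]'

```text
clock: 17.18
tcp_pos: [536.9, -78.8, 165.5]
orientation: [0.727, -0.687, 0.001, -0.001]
wrist_force: [0.9, -0.5, -0.5]
grip_width: 0.986
```

Emit:
arm_command --commands '[{"rot": [0, 0, 0], "dp": [0.035, 0.018, 0], "hand": 0.0875}, {"rot": [0, 0, 0], "dp": [0.035, 0.018, 0], "hand": 0.0875}, {"rot": [0, 0, 0], "dp": [0.035, 0.018, 0], "hand": 0.0875}, {"rot": [0, 0, 0], "dp": [0.035, 0.018, 0], "hand": 0.0875}, {"rot": [0, 0, 0], "dp": [0.035, 0.018, 0], "hand": 0.0875}]'

```text
clock: 17.6
tcp_pos: [455.6, -259.2, 163.9]
orientation: [0.726, -0.687, -0.0, 0.0]
wrist_force: [0.6, -0.4, -0.1]
grip_width: 0.999
```

```bash
python3 - <<'E'
from h import *
pots()
s=capture("scene");save(s,"p3",80,110,370,300,2.6)
p=env.read_state();print(p["tcp_pos"],p["wrist_force"])
E
```

```text
top [234.9 169.7] [228 163  14  14 144] [646.  88.  24.]
top [249.9 182.3] [243 175  14  15 150] [600.  36.  24.]
top [252.8 222.9] [249 217  11  16  55] [458.  27.  24.]
top [356.3 241.2] [347 233  19  17 222] [ 392. -323.   24.]
top [246.7 250.7] [243 237   9  31  65] [364.  48.  24.]
scene [248.3 171.4] [245 165   7  15  42] [395.  36.  24.]
scene [156.8 197.1] [149 188  16  18 137] [ 387. -322.   24.]
scene [266.2 209.7] [260 202  13  17 144] [580.  39.  24.]
scene [283.9 213.4] [278 208  14  12  96] [617.  94.  24.]
scene [144.7 236.5] [137 228  16  18 153] [ 533. -400.   24.]
scene [156.4 375.9] [142 365  30  19 290] [ 997. -467.   24.]
[ 455.41692581 -259.94637369  163.6142605 ] [ 0.33003952  0.7070287  -0.04399099]
```

View pics/p3.png

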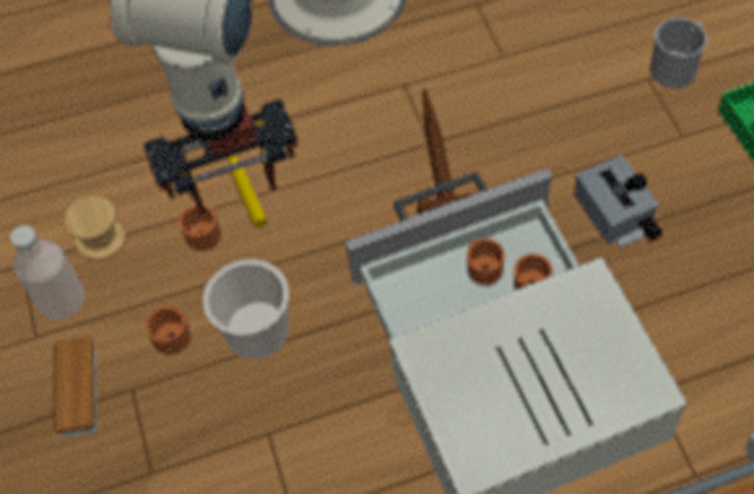

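Emit:
arm_command --commands '[{"rot": [0, 0, 0], "dp": [0.025, 0.03, 0], "hand": 0.0875}, {"rot": [0, 0, 0], "dp": [0.025, 0.03, 0.02], "hand": 0.0875}, {"rot": [0, 0, 0], "dp": [0.009, 0.009, 0.03], "hand": 0.0875}, {"rot": [0, 0, 0], "dp": [0, 0, 0.02], "hand": 0.0875}, {"rot": [0, 0, 0], "dp": [0, 0, 0], "hand": 0.0875}]'

```text
clock: 18.17
tcp_pos: [390.8, -316.8, 89.8]
orientation: [0.726, -0.688, -0.004, -0.0]
wrist_force: [-0.1, -0.1, -0.4]
grip_width: 0.995
```

```bash
python3 - <<'E'
from h import *
s=capture("scene");save(s,"g3",90,120,250,260,4)
pots();p=env.read_state();print(p["tcp_pos"],p["wrist_force"])
E
```

```text
top [234.7 169.6] [228 163  14  15 153] [647.  89.  24.]
top [249.8 182.2] [243 175  14  15 152] [601.  36.  24.]
top [376.2 198.2] [367 190  19  17 218] [ 538. -402.   24.]
scene [246.2 162.8] [243 156   7  15  33] [354.  43.  24.]
scene [156.6 196.8] [149 189  16  17 141] [ 386. -323.   24.]
scene [266.2 210. ] [260 202  14  17 148] [581.  39.  24.]
scene [284.3 213.2] [278 208  14  12  88] [617.  96.  24.]
scene [144.7 236.3] [137 228  16  18 158] [ 532. -400.   24.]
scene [156.6 375.8] [141 366  31  18 279] [ 997. -467.   24.]
[ 393.68517853 -318.34947247   96.19549929] [0.05001048 1.68601177 0.86237933]
```

View pics/g3.png

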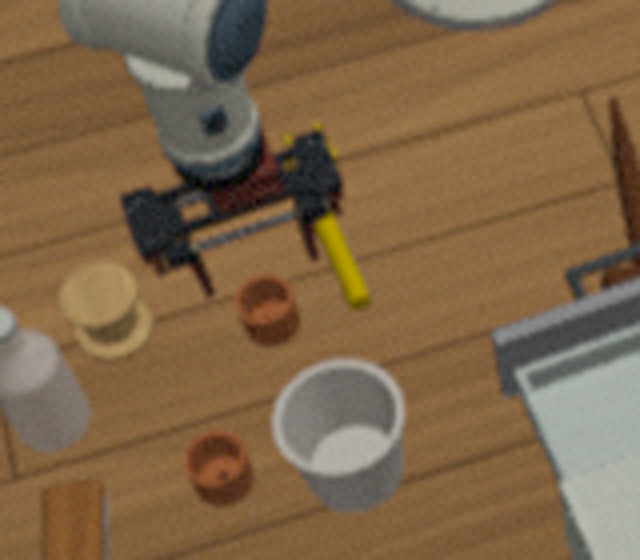

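Emit:
arm_command --commands '[{"rot": [0, 0, 0], "dp": [0.004, 0.004, 0.02], "hand": 0.0875}, {"rot": [0, 0, 0], "dp": [0, 0, 0.03], "hand": 0.0875}, {"rot": [0, 0, 0], "dp": [0, 0, 0.03], "hand": 0.0875}, {"rot": [0, 0, 0], "dp": [0, 0, 0], "hand": 0.0875}, {"rot": [0, 0, 0], "dp": [0, 0, 0], "hand": 0.06}]'

```text
clock: 18.73
tcp_pos: [389.3, -322.4, 15.6]
orientation: [0.727, -0.687, -0.001, -0.0]
wrist_force: [0.9, 0.1, 0.2]
grip_width: 0.953
```

Emit:
arm_command --commands '[{"rot": [0, 0, 0], "dp": [0, 0, 0], "hand": 0.04}, {"rot": [0, 0, 0], "dp": [0, 0, 0], "hand": 0.04}, {"rot": [0, 0, 0], "dp": [0, 0, 0], "hand": 0.04}, {"rot": [0, 0, 0], "dp": [0, 0, 0], "hand": 0.04}, {"rot": [0, 0, 0], "dp": [0, 0, 0], "hand": 0.04}]'

```text
clock: 19.15
tcp_pos: [389.5, -323.6, 16.5]
orientation: [0.726, -0.687, 0.001, -0.0]
wrist_force: [0.4, 1.6, 4.4]
grip_width: 0.614
```

Emit:
arm_command --commands '[{"rot": [0, 0, 0], "dp": [0, 0, -0.02], "hand": 0.04}, {"rot": [0, 0, 0], "dp": [0, 0, -0.035], "hand": 0.04}, {"rot": [0, 0, 0], "dp": [0, 0, -0.04], "hand": 0.04}, {"rot": [0, 0, 0], "dp": [-0.01, 0, -0.04], "hand": 0.04}, {"rot": [0, 0, 0], "dp": [-0.03, -0.01, -0.02], "hand": 0.04}]'

```text
clock: 19.57
tcp_pos: [396.5, -285.5, 175.4]
orientation: [0.725, -0.689, 0.003, 0.001]
wrist_force: [1.6, -0.5, 0.2]
grip_width: 0.609
```

Emit:
arm_command --commands '[{"rot": [0, 0, 0], "dp": [-0.028, -0.028, 0], "hand": 0.04}, {"rot": [0, 0, 0], "dp": [-0.028, -0.028, 0], "hand": 0.04}, {"rot": [0, 0, 0], "dp": [-0.028, -0.028, 0], "hand": 0.04}, {"rot": [0, 0, 0], "dp": [-0.028, -0.028, 0], "hand": 0.04}, {"rot": [0, 0, 0], "dp": [-0.028, -0.028, 0], "hand": 0.04}]'

```text
clock: 19.98
tcp_pos: [529.7, -133.6, 170.3]
orientation: [0.726, -0.687, 0.0, -0.0]
wrist_force: [0.6, -0.7, -0.6]
grip_width: 0.613
```

Emit:
arm_command --commands '[{"rot": [0, 0, 0], "dp": [-0.028, -0.028, 0], "hand": 0.04}, {"rot": [0, 0, 0], "dp": [-0.028, -0.028, 0], "hand": 0.04}, {"rot": [0, 0, 0], "dp": [-0.028, -0.028, 0], "hand": 0.04}, {"rot": [0, 0, 0], "dp": [-0.021, -0.024, 0], "hand": 0.04}, {"rot": [0, 0, 0], "dp": [-0.01, -0.012, 0], "hand": 0.04}]'

```text
clock: 20.4
tcp_pos: [643.8, -10.3, 169.1]
orientation: [0.727, -0.686, -0.001, -0.0]
wrist_force: [-0.1, -0.5, -0.9]
grip_width: 0.613
```

```bash
python3 - <<'E'
from h import *
for i in range(5):
  p=env.read_state();capture("top")
print(p["tcp_pos"],p["grip_width"],p["wrist_force"],R.from_quat(p["orientation"]).as_matrix()[:,0])
E
```

```text
[641.90883045 -13.98745258 169.52016766] 0.613443801590226 [-0.29897189  0.06583577 -0.73335747] [ 5.54236163e-02 -9.98462863e-01  3.64699632e-04]
```

Emit:
arm_command --commands '[{"rot": [0, 0, 0], "dp": [0, 0, 0.035], "hand": 0.04}, {"rot": [0, 0, 0], "dp": [0, 0, 0.035], "hand": 0.04}, {"rot": [0, 0, 0], "dp": [0, 0, 0.035], "hand": 0.04}, {"rot": [0, 0, 0], "dp": [0, 0, 0.02], "hand": 0.04}, {"rot": [0, 0, 0], "dp": [0, 0, 0.006], "hand": 0.04}]'

```text
clock: 21.07
tcp_pos: [638.9, -15.1, 34.6]
orientation: [0.726, -0.688, -0.003, 0.002]
wrist_force: [-2.3, -1.1, 4.0]
grip_width: 0.607
```

Emit:
arm_command --commands '[{"rot": [0, 0, 0], "dp": [0, 0, 0], "hand": 0.04}, {"rot": [0, 0, 0], "dp": [0, 0, 0.001], "hand": 0.04}, {"rot": [0, 0, 0], "dp": [0, 0, 0.001], "hand": 0.04}]'

```text
clock: 21.32
tcp_pos: [643.5, -14.4, 40.0]
orientation: [0.726, -0.688, 0.002, -0.001]
wrist_force: [0.2, -0.5, -1.5]
grip_width: 0.609
```

Emit:
arm_command --commands '[{"rot": [0, 0, 0], "dp": [0, 0, 0.001], "hand": 0.04}, {"rot": [0, 0, 0], "dp": [0, 0, 0.001], "hand": 0.04}]'

```text
clock: 21.48
tcp_pos: [643.1, -13.9, 36.8]
orientation: [0.726, -0.687, 0.001, -0.001]
wrist_force: [0.0, 0.6, -1.4]
grip_width: 0.61
```

Emit:
arm_command --commands '[{"rot": [0, 0, 0], "dp": [0, 0, 0.001], "hand": 0.04}, {"rot": [0, 0, 0], "dp": [0, 0, 0.001], "hand": 0.04}, {"rot": [0, 0, 0], "dp": [0, 0, 0.0], "hand": 0.04}]'

```text
clock: 21.73
tcp_pos: [642.9, -13.8, 34.5]
orientation: [0.726, -0.687, 0.001, -0.001]
wrist_force: [-0.8, 0.1, 3.8]
grip_width: 0.611
```

Emit:
arm_command --commands '[{"rot": [0, 0, 0], "dp": [0, 0, 0.001], "hand": 0.04}, {"rot": [0, 0, 0], "dp": [0, 0, 0.001], "hand": 0.04}]'

```text
clock: 21.9
tcp_pos: [644.0, -13.7, 34.5]
orientation: [0.726, -0.687, 0.002, -0.002]
wrist_force: [-1.8, 1.4, 14.4]
grip_width: 0.61
```

Emit:
arm_command --commands '[{"rot": [0, 0, 0], "dp": [0, 0, 0], "hand": 0.068}, {"rot": [0, 0, 0], "dp": [0, 0, 0], "hand": 0.068}, {"rot": [0, 0, 0], "dp": [0, 0, 0], "hand": 0.07}, {"rot": [0, 0, 0], "dp": [0, 0, -0.015], "hand": 0.07}, {"rot": [0, 0, 0], "dp": [0, 0, -0.035], "hand": 0.07}]'

```text
clock: 22.32
tcp_pos: [638.6, -13.5, 74.3]
orientation: [0.726, -0.687, -0.005, 0.004]
wrist_force: [0.7, 0.1, -0.7]
grip_width: 0.798
```

Emit:
arm_command --commands '[{"rot": [0, 0, 0], "dp": [0, 0, -0.035], "hand": 0.07}, {"rot": [0, 0, 0], "dp": [0.01, 0, -0.035], "hand": 0.0875}, {"rot": [0, 0, 0], "dp": [0.033, 0.01, -0.02], "hand": 0.0875}, {"rot": [0, 0, 0], "dp": [0.037, 0.013, 0], "hand": 0.0875}, {"rot": [0, 0, 0], "dp": [0.037, 0.013, 0], "hand": 0.0875}]'

```text
clock: 22.73
tcp_pos: [613.2, -133.4, 173.2]
orientation: [0.727, -0.687, 0.002, -0.001]
wrist_force: [1.1, -0.9, -0.7]
grip_width: 0.99
```

Emit:
arm_command --commands '[{"rot": [0, 0, 0], "dp": [0.037, 0.013, 0], "hand": 0.0875}, {"rot": [0, 0, 0], "dp": [0.037, 0.013, 0], "hand": 0.0875}, {"rot": [0, 0, 0], "dp": [0.037, 0.013, 0], "hand": 0.0875}, {"rot": [0, 0, 0], "dp": [0.037, 0.013, 0], "hand": 0.0875}, {"rot": [0, 0, 0], "dp": [0.037, 0.013, 0], "hand": 0.0875}]'

```text
clock: 23.15
tcp_pos: [557.0, -322.5, 170.4]
orientation: [0.726, -0.687, -0.0, 0.0]
wrist_force: [0.6, -0.3, 0.9]
grip_width: 0.999
```

Emit:
arm_command --commands '[{"rot": [0, 0, -7], "dp": [0.037, 0.013, 0], "hand": 0.0875}, {"rot": [0, 0, -7], "dp": [0, 0, 0], "hand": 0.0875}, {"rot": [0, 0, -7], "dp": [0, 0, 0], "hand": 0.0875}, {"rot": [0, 0, -7], "dp": [0, 0, 0], "hand": 0.0875}, {"rot": [0, 0, -7], "dp": [0, 0, 0], "hand": 0.0875}]'

```text
clock: 23.57
tcp_pos: [546.6, -358.9, 170.1]
orientation: [0.901, -0.435, -0.001, -0.0]
wrist_force: [0.3, 0.9, -1.2]
grip_width: 0.995
```

Emit:
arm_command --commands '[{"rot": [0, 0, -7], "dp": [0, 0, 0], "hand": 0.0875}, {"rot": [0, 0, -7], "dp": [0, 0, 0], "hand": 0.0875}, {"rot": [0, 0, -7], "dp": [0, 0, 0], "hand": 0.0875}, {"rot": [0, 0, -7], "dp": [0, 0, 0], "hand": 0.0875}, {"rot": [0, 0, -7], "dp": [0, 0, 0], "hand": 0.0875}]'

```text
clock: 23.98
tcp_pos: [546.9, -358.4, 170.1]
orientation: [0.99, -0.143, -0.001, -0.0]
wrist_force: [-0.0, -0.8, 0.0]
grip_width: 0.995
```

```bash
python3 - <<'E'
from h import *
pots()
c=capture("top");s=capture("scene");save(s,"p4",80,110,370,300,2.6)
p=env.read_state();print(p["tcp_pos"],p["wrist_force"],p["joint_positions"].round(2));print(R.from_quat(p["orientation"]).as_matrix().round(3))
E
```

```text
top [263.6 168.2] [257 161  14  15 151] [651. -13.  24.]
top [234.7 168.9] [228 162  14  15 152] [649.  89.  24.]
top [249.8 181.5] [243 174  14  15 151] [603.  36.  24.]
top [252.7 231.7] [246 218  19  34  81] [428.  27.  24.]
scene [247.3 165.9] [243 151  10  29  74] [369.  42.  24.]
scene [263.2 215.4] [252 202  22  28 233] [598.  21.  24.]
scene [284.3 213.8] [279 209  13  11  81] [619.  95.  24.]
scene [144.4 236.3] [136 228  17  18 158] [ 532. -401.   24.]
scene [156.5 375.7] [142 365  30  19 303] [ 996. -467.   24.]
[ 546.96459195 -358.45671543  170.48054626] [ 0.36854066  0.40797359 -1.14826081] [-0.63  0.23  1.16  0.    1.74 -0.33]
[[ 0.956 -0.294 -0.001]
 [-0.294 -0.956  0.001]
 [-0.001 -0.    -1.   ]]
```

View pics/p4.png

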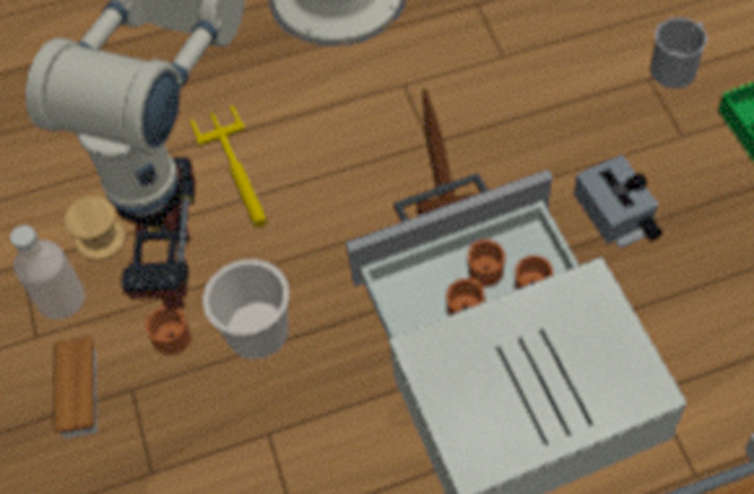

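Three pots are standing in the drawer. Now the fourth.

Emit:
arm_command --commands '[{"rot": [0, 0, 0], "dp": [0.001, 0.025, 0], "hand": 0.0875}, {"rot": [0, 0, 0], "dp": [0, 0.02, 0.02], "hand": 0.0875}, {"rot": [0, 0, 0], "dp": [0, 0, 0.035], "hand": 0.0875}, {"rot": [0, 0, 0], "dp": [0, 0, 0.015], "hand": 0.0875}, {"rot": [0, 0, 0], "dp": [0, 0, 0], "hand": 0.0875}]'

```text
clock: 24.6
tcp_pos: [532.8, -400.7, 94.8]
orientation: [0.989, -0.148, -0.004, -0.002]
wrist_force: [0.1, 1.6, -0.4]
grip_width: 0.994
```

```bash
python3 - <<'E'
from h import *
pots()
s=capture("scene");save(s,"g4",90,140,230,280,4)
p=env.read_state();print(p["tcp_pos"],p["wrist_force"])
E
```

```text
top [263.6 168.1] [257 161  14  15 151] [651. -13.  24.]
top [234.6 169. ] [228 162  14  15 150] [649.  89.  24.]
top [249.8 181.5] [243 174  14  15 154] [603.  36.  24.]
top [372.7 196.3] [367 190  14  14 103] [ 545. -390.   24.]
top [258.  220.3] [252 217  13   8  36] [466.   9.  24.]
top [248.1 244.1] [244 227  10  36  77] [386.  43.  24.]
scene [263.  215.8] [252 202  22  28 243] [600.  19.  24.]
scene [284.6 213.6] [279 209  13  11  83] [618.  96.  24.]
scene [145.3 237.1] [137 227  16  19 135] [ 536. -399.   24.]
scene [156.6 375.8] [142 365  31  19 302] [ 997. -467.   24.]
scene [122.4 381.6] [114 379  18   5  42] [ 977. -564.   24.]
[ 535.45237366 -402.08728225  102.47147861] [-0.16227209 -0.33071241  0.34551599]
```

View pics/g4.png

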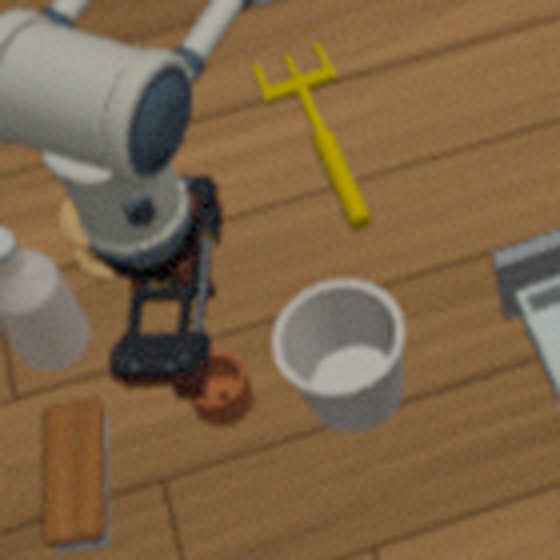

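Emit:
arm_command --commands '[{"rot": [0, 0, 0], "dp": [0, 0, 0.03], "hand": 0.0875}, {"rot": [0, 0, 0], "dp": [0, 0, 0.03], "hand": 0.0875}, {"rot": [0, 0, 0], "dp": [0, 0, 0.026], "hand": 0.0875}, {"rot": [0, 0, 0], "dp": [0, 0, 0], "hand": 0.08}, {"rot": [0, 0, 0], "dp": [0, 0, 0], "hand": 0.05}]'

```text
clock: 25.17
tcp_pos: [535.1, -401.6, 15.7]
orientation: [0.989, -0.147, -0.0, -0.0]
wrist_force: [0.3, 0.4, 0.0]
grip_width: 0.884
```

Emit:
arm_command --commands '[{"rot": [0, 0, 0], "dp": [0, 0, 0], "hand": 0.04}, {"rot": [0, 0, 0], "dp": [0, 0, 0], "hand": 0.04}, {"rot": [0, 0, 0], "dp": [0, 0, 0], "hand": 0.04}, {"rot": [0, 0, 0], "dp": [0, 0, 0], "hand": 0.04}, {"rot": [0, 0, 0], "dp": [0, 0, 0], "hand": 0.04}]'

```text
clock: 25.58
tcp_pos: [536.1, -402.8, 17.8]
orientation: [0.989, -0.146, 0.002, 0.001]
wrist_force: [0.0, 0.5, 5.9]
grip_width: 0.611
```

Emit:
arm_command --commands '[{"rot": [0, 0, 0], "dp": [0, 0, -0.02], "hand": 0.04}, {"rot": [0, 0, 0], "dp": [0, 0, -0.035], "hand": 0.04}, {"rot": [0, 0, 0], "dp": [0, 0, -0.04], "hand": 0.04}, {"rot": [0, 0, 0], "dp": [0, 0, -0.04], "hand": 0.04}, {"rot": [0, 0, 0], "dp": [0, 0, -0.03], "hand": 0.04}]'

```text
clock: 26.0
tcp_pos: [535.2, -402.1, 184.2]
orientation: [0.989, -0.147, 0.001, 0.001]
wrist_force: [0.4, 0.3, -0.8]
grip_width: 0.608
```

Emit:
arm_command --commands '[{"rot": [0, 0, 7], "dp": [0, 0, 0], "hand": 0.04}, {"rot": [0, 0, 7], "dp": [0, 0, 0], "hand": 0.04}, {"rot": [0, 0, 7], "dp": [0, 0, 0], "hand": 0.04}, {"rot": [0, 0, 7], "dp": [0, 0, 0], "hand": 0.04}, {"rot": [0, 0, 7], "dp": [0, 0, 0], "hand": 0.04}]'

```text
clock: 26.42
tcp_pos: [534.9, -401.8, 180.0]
orientation: [0.898, -0.44, -0.0, -0.0]
wrist_force: [0.4, -0.0, -1.9]
grip_width: 0.61
```

Emit:
arm_command --commands '[{"rot": [0, 0, 7], "dp": [0, 0, 0], "hand": 0.04}, {"rot": [0, 0, 7], "dp": [0, 0, 0], "hand": 0.04}, {"rot": [0, 0, 7], "dp": [0, 0, 0], "hand": 0.04}, {"rot": [0, 0, 7], "dp": [0, 0, 0], "hand": 0.04}, {"rot": [0, 0, 7], "dp": [0, 0, 0], "hand": 0.04}]'

```text
clock: 26.83
tcp_pos: [534.9, -401.8, 179.9]
orientation: [0.724, -0.69, -0.0, 0.0]
wrist_force: [-0.5, -0.3, -1.7]
grip_width: 0.61
```

```bash
python3 - <<'E'
from h import *
for i in range(4):
  p=env.read_state();capture("top")
print(p["tcp_pos"],p["grip_width"],p["wrist_force"],R.from_quat(p["orientation"]).as_matrix().round(3))
M=R.from_quat(p["orientation"]).as_matrix(); print(M.T@(np.array([604,-66,175])-p["tcp_pos"]))
E
```

```text
[ 534.90538811 -401.83287221  179.93729778] 0.6104691808861382 [ 0.01783096 -0.04343068 -0.97780854] [[ 0.058 -0.998 -0.   ]
 [-0.998 -0.058  0.   ]
 [-0.     0.    -1.   ]]
[-331.24528167  -88.50831678    5.00015858]
```

Emit:
arm_command --commands '[{"rot": [0, 0, 0], "dp": [-0.03, -0.01, 0], "hand": 0.04}, {"rot": [0, 0, 0], "dp": [-0.038, -0.01, 0], "hand": 0.04}, {"rot": [0, 0, 0], "dp": [-0.038, -0.01, 0], "hand": 0.04}, {"rot": [0, 0, 0], "dp": [-0.038, -0.01, 0], "hand": 0.04}, {"rot": [0, 0, 0], "dp": [-0.038, -0.01, 0], "hand": 0.04}]'

```text
clock: 27.45
tcp_pos: [574.9, -215.8, 180.1]
orientation: [0.727, -0.686, 0.0, -0.0]
wrist_force: [0.5, -0.4, -1.0]
grip_width: 0.609
```

Emit:
arm_command --commands '[{"rot": [0, 0, 0], "dp": [-0.038, -0.01, 0], "hand": 0.04}, {"rot": [0, 0, 0], "dp": [-0.038, -0.01, 0], "hand": 0.04}, {"rot": [0, 0, 0], "dp": [-0.038, -0.01, 0], "hand": 0.04}, {"rot": [0, 0, 0], "dp": [-0.023, -0.005, 0], "hand": 0.04}, {"rot": [0, 0, 0], "dp": [-0.012, -0.003, 0], "hand": 0.04}]'

```text
clock: 27.87
tcp_pos: [604.9, -63.1, 180.2]
orientation: [0.729, -0.685, -0.0, -0.0]
wrist_force: [0.8, -0.6, -0.7]
grip_width: 0.612
```

```bash
python3 - <<'E'
from h import *
for i in range(4):
  p=env.read_state();c=capture("scene")
save(c,"p5",210,130,370,310,3.3)
print(p["tcp_pos"],p["grip_width"],p["wrist_force"])
M=R.from_quat(p["orientation"]).as_matrix(); print(M.T@(np.array([604,-66,40])-p["tcp_pos"]))
E
```

```text
[604.65168255 -66.64194447 180.05520052] 0.6095754706109694 [-0.46998358 -0.56787149 -1.92156769]
[ -0.78532649   0.58323224 140.0547717 ]
```

View pics/p5.png

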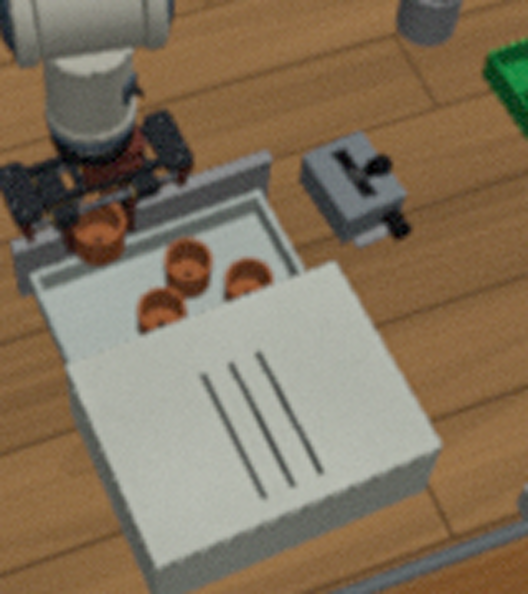

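Emit:
arm_command --commands '[{"rot": [0, 0, 0], "dp": [0, 0, 0.035], "hand": 0.04}, {"rot": [0, 0, 0], "dp": [0, 0, 0.035], "hand": 0.04}, {"rot": [0, 0, 0], "dp": [0, 0, 0.035], "hand": 0.04}, {"rot": [0, 0, 0], "dp": [0, 0, 0.022], "hand": 0.04}, {"rot": [0, 0, 0], "dp": [0, 0, 0.012], "hand": 0.04}]'

```text
clock: 28.48
tcp_pos: [602.1, -68.6, 36.5]
orientation: [0.726, -0.688, -0.002, 0.002]
wrist_force: [-1.1, 0.3, -1.7]
grip_width: 0.612
```

Emit:
arm_command --commands '[{"rot": [0, 0, 0], "dp": [0, 0, 0], "hand": 0.04}, {"rot": [0, 0, 0], "dp": [0, 0, 0.001], "hand": 0.04}, {"rot": [0, 0, 0], "dp": [0, 0, 0.001], "hand": 0.04}, {"rot": [0, 0, 0], "dp": [0, 0, 0.001], "hand": 0.04}]'

```text
clock: 28.82
tcp_pos: [605.9, -67.2, 40.5]
orientation: [0.726, -0.688, 0.002, -0.001]
wrist_force: [-0.3, -0.4, -0.8]
grip_width: 0.613
```

Emit:
arm_command --commands '[{"rot": [0, 0, 0], "dp": [0, 0, 0.001], "hand": 0.04}, {"rot": [0, 0, 0], "dp": [0, 0, 0.001], "hand": 0.04}]'

```text
clock: 28.98
tcp_pos: [605.3, -66.7, 37.2]
orientation: [0.726, -0.687, 0.001, -0.001]
wrist_force: [-0.2, 0.2, -1.4]
grip_width: 0.608
```

Emit:
arm_command --commands '[{"rot": [0, 0, 0], "dp": [0, 0, 0.001], "hand": 0.04}, {"rot": [0, 0, 0], "dp": [0, 0, 0.001], "hand": 0.04}, {"rot": [0, 0, 0], "dp": [0, 0, 0], "hand": 0.04}]'

```text
clock: 29.23
tcp_pos: [605.2, -66.5, 35.4]
orientation: [0.726, -0.687, 0.001, -0.001]
wrist_force: [-1.3, 0.8, 4.0]
grip_width: 0.614
```

Emit:
arm_command --commands '[{"rot": [0, 0, 0], "dp": [0, 0, 0.001], "hand": 0.04}, {"rot": [0, 0, 0], "dp": [0, 0, 0], "hand": 0.04}]'

```text
clock: 29.4
tcp_pos: [605.7, -66.5, 35.3]
orientation: [0.726, -0.687, 0.001, -0.001]
wrist_force: [-0.4, 1.0, 8.8]
grip_width: 0.611
```

Contact. Release, lift and move to above the robot side of the handle.

Emit:
arm_command --commands '[{"rot": [0, 0, 0], "dp": [0, 0, 0], "hand": 0.066}, {"rot": [0, 0, 0], "dp": [0, 0, 0], "hand": 0.066}, {"rot": [0, 0, 0], "dp": [0, 0, 0], "hand": 0.066}, {"rot": [0, 0, 0], "dp": [0, 0, -0.015], "hand": 0.066}, {"rot": [0, 0, 0], "dp": [0, 0, -0.035], "hand": 0.066}]'

```text
clock: 29.82
tcp_pos: [601.2, -66.0, 76.8]
orientation: [0.726, -0.687, -0.005, 0.003]
wrist_force: [0.3, 0.4, -1.0]
grip_width: 0.753
```

Emit:
arm_command --commands '[{"rot": [0, 0, 0], "dp": [0, 0, -0.035], "hand": 0.066}, {"rot": [0, 0, 0], "dp": [0, 0.0, -0.035], "hand": 0}, {"rot": [0, 0, 0], "dp": [-0.015, 0.035, -0.01], "hand": 0}, {"rot": [0, 0, 0], "dp": [-0.015, 0.035, 0], "hand": 0}, {"rot": [0, 0, 0], "dp": [-0.015, 0.035, 0], "hand": 0}]'

```text
clock: 30.23
tcp_pos: [496.8, -27.2, 163.6]
orientation: [0.726, -0.688, 0.0, -0.0]
wrist_force: [-0.9, 1.1, -0.1]
grip_width: 0.486
```

Emit:
arm_command --commands '[{"rot": [0, 0, 0], "dp": [-0.015, 0.035, 0], "hand": 0}, {"rot": [0, 0, 0], "dp": [-0.006, 0.02, 0], "hand": 0}, {"rot": [0, 0, 0], "dp": [0, 0, 0], "hand": 0}, {"rot": [0, 0, 0], "dp": [0, 0, 0], "hand": 0}]'

```text
clock: 30.57
tcp_pos: [441.0, -9.3, 163.3]
orientation: [0.726, -0.687, 0.001, -0.0]
wrist_force: [0.9, -0.2, -0.2]
grip_width: 0.185
```

```bash
python3 - <<'E'
from h import *
pots()
c=capture("top");s=capture("scene")
a=c["frame"][90:240,180:330];b=s["frame"][130:310,210:370]
im=np.hstack([cv2.resize(a,(400,400)),cv2.resize(b,(356,400))]);cv2.imwrite("pics/p6.png",im[:,:,::-1])
p=env.read_state();print(p["tcp_pos"],p["wrist_force"],p["grip_width"])
E
```

```text
top [263.6 168. ] [257 161  14  15 152] [651. -13.  24.]
top [234.8 169. ] [228 162  14  15 145] [649.  89.  24.]
top [279.1 178.5] [273 172  14  15 154] [613. -67.  24.]
top [250.3 179.4] [244 174  13  11 104] [611.  34.  24.]
top [248.8 241.6] [246 232   7  20  50] [394.  41.  24.]
scene [247.4 166.4] [244 153   8  27  61] [372.  41.  24.]
scene [263.2 215.9] [252 202  22  28 243] [600.  20.  24.]
scene [284.5 213.6] [279 209  13  11  79] [618.  96.  24.]
scene [241.  221.4] [235 214  13  16 139] [594. -63.  24.]
scene [156.5 375.7] [142 365  31  19 302] [ 996. -467.   24.]
scene [122.3 381.5] [115 379  16   5  44] [ 977. -564.   24.]
[441.92845449  -9.80035285 162.7296298 ] [ 0.06186881 -0.10430205 -0.59260427] 0.01688520884089534
```

View pics/p6.png

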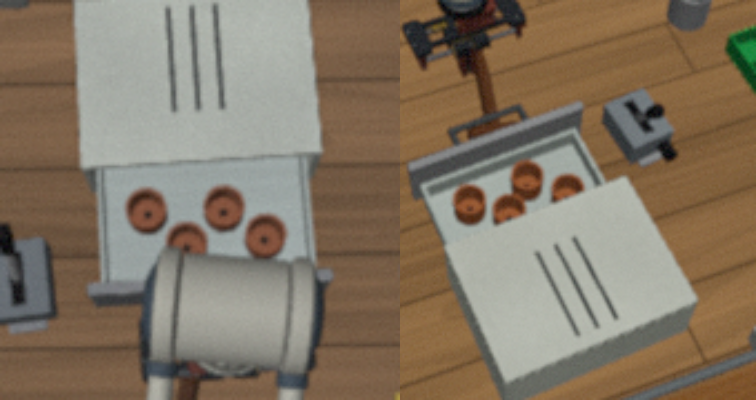

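All four pots stand upright in the drawer. Lower in front of the bar and push.

Emit:
arm_command --commands '[{"rot": [0, 0, 0], "dp": [-0.013, 0, 0.03], "hand": 0}, {"rot": [0, 0, 0], "dp": [0, 0, 0.035], "hand": 0}, {"rot": [0, 0, 0], "dp": [0, 0, 0.022], "hand": 0}, {"rot": [0, 0, 0], "dp": [0, -0.01, 0], "hand": 0}, {"rot": [0, 0, 0], "dp": [0, -0.007, 0], "hand": 0}]'

```text
clock: 31.18
tcp_pos: [457.1, 4.3, 73.5]
orientation: [0.726, -0.688, -0.002, 0.001]
wrist_force: [-0.1, -0.2, 0.8]
grip_width: 0.006
```

Emit:
arm_command --commands '[{"rot": [0, 0, 0], "dp": [0, -0.005, 0], "hand": 0}, {"rot": [0, 0, 0], "dp": [0, -0.005, 0], "hand": 0}, {"rot": [0, 0, 0], "dp": [0, -0.006, 0], "hand": 0}, {"rot": [0, 0, 0], "dp": [0, -0.008, 0], "hand": 0}, {"rot": [0, 0, 0], "dp": [0, -0.01, 0], "hand": 0}]'

```text
clock: 31.6
tcp_pos: [492.2, 6.1, 76.9]
orientation: [0.726, -0.687, 0.0, -0.0]
wrist_force: [-2.3, -0.7, 1.6]
grip_width: 0.008
```

Emit:
arm_command --commands '[{"rot": [0, 0, 0], "dp": [0, -0.01, 0], "hand": 0}, {"rot": [0, 0, 0], "dp": [0, -0.01, 0], "hand": 0}, {"rot": [0, 0, 0], "dp": [0, -0.01, 0], "hand": 0}, {"rot": [0, 0, 0], "dp": [0, -0.01, 0], "hand": 0}, {"rot": [0, 0, 0], "dp": [0, -0.01, 0], "hand": 0}]'

```text
clock: 32.02
tcp_pos: [542.5, 8.9, 76.8]
orientation: [0.726, -0.687, 0.0, -0.0]
wrist_force: [-2.0, -0.3, 1.7]
grip_width: 0.003
```

Emit:
arm_command --commands '[{"rot": [0, 0, 0], "dp": [0, -0.01, 0], "hand": 0}, {"rot": [0, 0, 0], "dp": [0, -0.01, 0], "hand": 0}, {"rot": [0, 0, 0], "dp": [0, -0.01, 0], "hand": 0}, {"rot": [0, 0, 0], "dp": [0, -0.01, 0], "hand": 0}, {"rot": [0, 0, 0], "dp": [0, -0.008, 0], "hand": 0}]'

```text
clock: 32.43
tcp_pos: [590.6, 11.6, 76.6]
orientation: [0.726, -0.687, 0.0, -0.0]
wrist_force: [-1.8, -0.9, 1.3]
grip_width: 0.009
```

Emit:
arm_command --commands '[{"rot": [0, 0, 0], "dp": [0, -0.007, 0], "hand": 0}, {"rot": [0, 0, 0], "dp": [0, -0.005, 0], "hand": 0}, {"rot": [0, 0, 0], "dp": [0, -0.004, 0], "hand": 0}, {"rot": [0, 0, 0], "dp": [0, -0.004, 0], "hand": 0}, {"rot": [0, 0, 0], "dp": [0, -0.003, 0], "hand": 0}]'

```text
clock: 32.85
tcp_pos: [612.6, 13.0, 76.1]
orientation: [0.726, -0.687, -0.0, 0.0]
wrist_force: [-2.7, -1.0, 1.0]
grip_width: 0.002
```

Emit:
arm_command --commands '[{"rot": [0, 0, 0], "dp": [0, -0.003, 0], "hand": 0}, {"rot": [0, 0, 0], "dp": [0, -0.003, 0], "hand": 0}, {"rot": [0, 0, 0], "dp": [0, -0.003, 0], "hand": 0}]'

```text
clock: 33.1
tcp_pos: [616.0, 13.2, 76.1]
orientation: [0.726, -0.687, -0.005, 0.005]
wrist_force: [-34.0, -1.9, 17.3]
grip_width: 0.008
```

The drawer is against its stop (34 N). Back off, rise, and go round to the far side of the lever.

Emit:
arm_command --commands '[{"rot": [0, 0, 0], "dp": [0, 0.02, 0], "hand": 0}, {"rot": [0, 0, 0], "dp": [0, 0.03, 0], "hand": 0}, {"rot": [0, 0, 0], "dp": [0, 0, -0.04], "hand": 0}, {"rot": [0, 0, 0], "dp": [0, 0, -0.04], "hand": 0}, {"rot": [0, 0, 0], "dp": [0, 0, -0.04], "hand": 0}]'

```text
clock: 33.52
tcp_pos: [569.4, 10.9, 194.7]
orientation: [0.726, -0.687, -0.002, 0.001]
wrist_force: [0.5, -0.9, 1.3]
grip_width: 0.006
```

Emit:
arm_command --commands '[{"rot": [0, 0, 0], "dp": [-0.035, -0.018, 0], "hand": 0}, {"rot": [0, 0, 0], "dp": [-0.035, -0.018, 0], "hand": 0}, {"rot": [0, 0, 0], "dp": [-0.035, -0.018, 0], "hand": 0}, {"rot": [0, 0, 0], "dp": [-0.035, -0.018, 0], "hand": 0}, {"rot": [0, 0, 0], "dp": [-0.035, -0.018, 0], "hand": 0}]'

```text
clock: 33.93
tcp_pos: [652.3, 192.3, 196.2]
orientation: [0.726, -0.687, 0.0, -0.001]
wrist_force: [0.3, -0.3, -0.1]
grip_width: 0.005
```

Emit:
arm_command --commands '[{"rot": [0, 0, 0], "dp": [-0.035, 0, 0], "hand": 0}, {"rot": [0, 0, 0], "dp": [-0.032, 0, 0], "hand": 0}, {"rot": [0, 0, 0], "dp": [0, 0, 0], "hand": 0}, {"rot": [0, 0, 0], "dp": [0, 0, 0], "hand": 0}]'

```text
clock: 34.27
tcp_pos: [647.6, 259.3, 195.3]
orientation: [0.727, -0.686, -0.0, 0.0]
wrist_force: [0.3, -0.2, -0.3]
grip_width: 0.005
```

```bash
python3 - <<'E'
from h import *
c=capture("top");s=capture("scene")
a=c["frame"][80:240,120:320];b=s["frame"][110:310,210:390]
im=np.hstack([cv2.resize(a,(440,352)),cv2.resize(b,(317,352))]);cv2.imwrite("pics/q1.png",im[:,:,::-1])
p=env.read_state();print(p["tcp_pos"],p["wrist_force"],p["grip_width"],R.from_quat(p["orientation"]).as_matrix()[:,0])
E
```

```text
[648.09729639 256.69772854 195.99640903] [ 0.22294412  0.5351076  -0.75834133] 0.006422473631539489 [ 5.47727263e-02 -9.98498746e-01  4.49392377e-04]
```

View pics/q1.png

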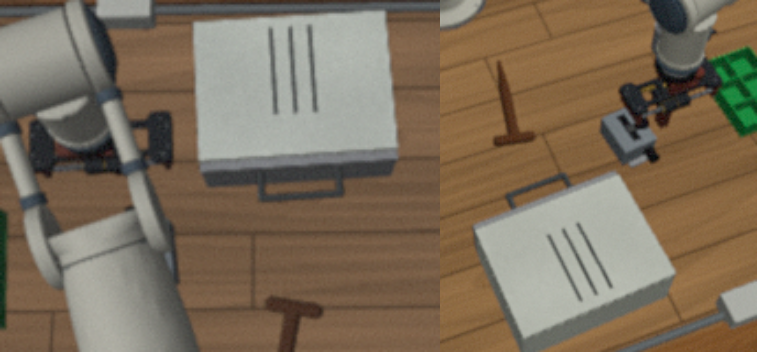

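Drawer is shut (handle back at its start pixels). Descend behind the lever and push it towards the robot.

Emit:
arm_command --commands '[{"rot": [0, 0, 0], "dp": [0, 0, 0.03], "hand": 0}, {"rot": [0, 0, 0], "dp": [0, 0, 0.03], "hand": 0}, {"rot": [0, 0, 0], "dp": [0, 0, 0.023], "hand": 0}, {"rot": [0, 0, 0], "dp": [0, 0.01, 0], "hand": 0}, {"rot": [0, 0, 0], "dp": [0, 0.012, 0], "hand": 0}]'

```text
clock: 34.78
tcp_pos: [625.2, 253.4, 109.9]
orientation: [0.725, -0.688, -0.001, 0.002]
wrist_force: [0.2, 0.6, 0.7]
grip_width: 0.009
```

Emit:
arm_command --commands '[{"rot": [0, 0, 0], "dp": [0, 0.012, 0], "hand": 0}, {"rot": [0, 0, 0], "dp": [0.001, 0.01, 0], "hand": 0}, {"rot": [0, 0, 0], "dp": [0.001, 0.01, 0], "hand": 0}, {"rot": [0, 0, 0], "dp": [0.001, 0.01, 0], "hand": 0}, {"rot": [0, 0, 0], "dp": [0.001, 0.01, 0], "hand": 0}]'

```text
clock: 35.2
tcp_pos: [574.6, 247.3, 114.0]
orientation: [0.725, -0.688, 0.001, -0.001]
wrist_force: [1.1, -0.1, -0.2]
grip_width: 0.009
```

Emit:
arm_command --commands '[{"rot": [0, 0, 0], "dp": [0, 0.01, 0], "hand": 0}, {"rot": [0, 0, 0], "dp": [0, 0.006, 0], "hand": 0}, {"rot": [0, 0, 0], "dp": [0, 0, 0], "hand": 0}, {"rot": [0, 0, 0], "dp": [0, 0, 0], "hand": 0}]'

```text
clock: 35.53
tcp_pos: [558.6, 247.6, 113.5]
orientation: [0.726, -0.688, 0.0, -0.0]
wrist_force: [-0.1, 0.3, 0.3]
grip_width: 0.004
```

Retreat back and up, then check.

Emit:
arm_command --commands '[{"rot": [0, 0, 0], "dp": [0, -0.03, 0], "hand": 0}, {"rot": [0, 0, 0], "dp": [0, -0.02, -0.03], "hand": 0}, {"rot": [0, 0, 0], "dp": [0, 0, -0.04], "hand": 0}, {"rot": [0, 0, 0], "dp": [0, 0, -0.03], "hand": 0}, {"rot": [0, 0, 0], "dp": [0.03, 0.02, 0], "hand": 0}]'

```text
clock: 35.95
tcp_pos: [594.8, 223.7, 219.9]
orientation: [0.727, -0.686, 0.002, -0.006]
wrist_force: [0.7, 0.2, 1.2]
grip_width: 0.009
```

Emit:
arm_command --commands '[{"rot": [0, 0, 0], "dp": [0.035, 0.03, 0], "hand": 0}, {"rot": [0, 0, 0], "dp": [0.038, 0.03, 0], "hand": 0}, {"rot": [0, 0, 0], "dp": [0.038, 0.03, 0], "hand": 0}, {"rot": [0, 0, 0], "dp": [0.038, 0.03, 0], "hand": 0}, {"rot": [0, 0, 0], "dp": [0.038, 0.02, 0], "hand": 0}]'

```text
clock: 36.37
tcp_pos: [473.9, 45.7, 213.2]
orientation: [0.727, -0.687, 0.0, -0.0]
wrist_force: [0.1, -1.1, 1.0]
grip_width: 0.007
```

Emit:
arm_command --commands '[{"rot": [0, 0, 0], "dp": [0.038, 0.02, 0], "hand": 0}, {"rot": [0, 0, 0], "dp": [0.038, 0.01, 0], "hand": 0}, {"rot": [0, 0, 0], "dp": [0.038, 0, 0], "hand": 0}, {"rot": [0, 0, 0], "dp": [0, 0, 0], "hand": 0}, {"rot": [0, 0, 0], "dp": [0, 0, 0], "hand": 0}]'

```text
clock: 36.78
tcp_pos: [452.1, -69.4, 213.2]
orientation: [0.725, -0.689, 0.0, -0.0]
wrist_force: [0.2, 0.1, -0.2]
grip_width: 0.005
```

```bash
python3 - <<'E'
from h import *
c=capture("top");s=capture("scene")
save(c,"z1",0,60,512,320,1.55);save(s,"z2",60,80,420,320,2.2)
p=env.read_state();print(p["clock"],p["tcp_pos"],p["wrist_force"])
o=cv2.imread("pics/top0_raw.png")[:,:,::-1]
for (n,x0,y0,x1,y1) in (("handle",232,155,282,175),("lever",170,165,205,215)):
  print(n,cv2.matchTemplate(c["frame"][y0-8:y1+8,x0-8:x1+8].copy(),o[y0:y1,x0:x1].copy(),cv2.TM_CCOEFF_NORMED).max(), cv2.minMaxLoc(cv2.matchTemplate(c["frame"][y0-8:y1+8,x0-8:x1+8].copy(),o[y0:y1,x0:x1].copy(),cv2.TM_CCOEFF_NORMED))[3])
E
```

```text
36.8833 [452.34047632 -67.17548372 213.09477063] [ 0.392376   -0.10218882  0.54286561]
handle 0.89555776 (8, 8)
lever 0.98779535 (8, 8)
```

View pics/z1.png

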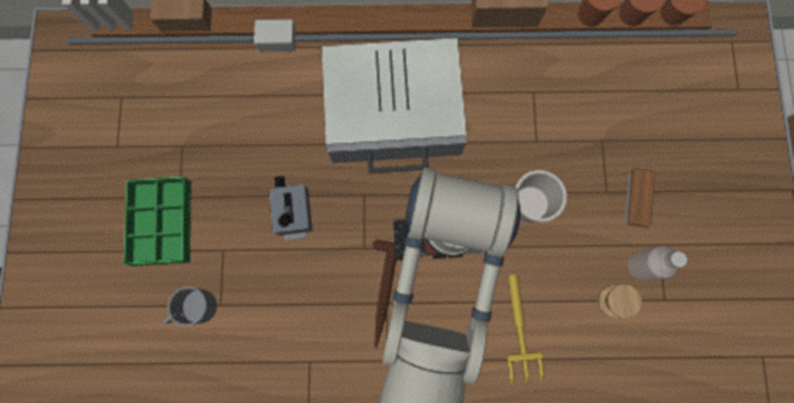

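View pics/z2.png

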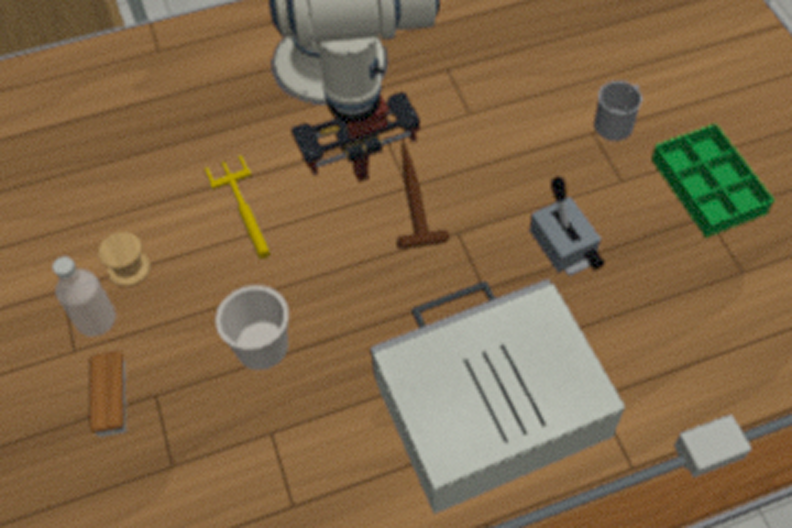

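Lever at ON, drawer shut, bench clear. One finer check of the drawer against the start picture before handing in.

```bash
python3 - <<'E'
from h import *
for n,boxes in (("scene",(("handle",246,206,288,232),("case",240,225,345,300))),("top",(("handle",234,155,274,172),("case",205,85,300,160)))):
  c=capture(n);o=cv2.cvtColor(cv2.imread(f"pics/{n}0_raw.png"),cv2.COLOR_BGR2GRAY).astype(np.float32);g=cv2.cvtColor(c["frame"],cv2.COLOR_RGB2GRAY).astype(np.float32)
  for m,x0,y0,x1,y1 in boxes: print(n,m,cv2.phaseCorrelate(o[y0:y1,x0:x1].copy(),g[y0:y1,x0:x1].copy(),cv2.createHanningWindow((x1-x0,y1-y0),cv2.CV_32F)))
E
```

```text
scene handle ((0.42540073782712895, 0.403216544173457), 1.000622973029996)
scene case ((-0.024527592598076353, 0.5050665191992465), 1.0047570647722408)
top handle ((-0.00939614595636229, 0.06514578020887285), 1.1601695709758335)
top case ((0.05125098281079943, 0.4937572542906494), 0.8745870682928297)
```

```bash
python3 -c "
from bench import env
print(env.hand_in())"
```

```text
the job is handed in; nothing more can be done
None
```

I did the steps in the order asked and handed the job in at about 37 s of the 192 s allowed. The hand-in reports no verdict.

**What was done:** I threw the lever to off and pulled the drawer out to its stop. All four pots were on the bench, and I stood each one mouth up on the drawer's floor. I then pushed the drawer shut and threw the lever back to on.

**What the last checks showed:**
- **Pots:** just before closing, both cameras showed all four upright inside the drawer. The view is blocked once it is shut, so I could not check them again after that.
- **Drawer:** I pushed it shut until it hit a hard stop (34 N). In the last pictures the handle is within about half a pixel of where it started. The fixed case shows the same shift, so half a pixel (1–2 mm) is as fine as this check goes.
- **Lever:** in the last top view it matches its starting on position with no offset.
- **Bench:** nothing else looks moved.

**Two readings to note:**
- **Drawer drift:** while I was placing the pots, the drawer seems to have crept in a few millimetres. It was still open and the lever was at off throughout, so I shifted the last pot's place slightly to suit.
- **Contact force:** the wrist force peaked at about 48 N along the pull when the drawer reached its stop. One pot also touched the drawer floor with about 34 N while being set down.

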